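# Refit the goniometer's sensor head on its bent guide rod

## Task

Fit the grey light-sensor head back on the soil goniometer: thread its brass bush over the free end of the bent guide rod with the lens facing the sample dish, and slide it round the bend, turning it with the rod, until it presses the spring buffer of the angle stop and the latch drops behind its catch pin. Go gently: do not force the bush against the rod and do not drive the buffer solid; then let go of the head, leaving it latched and upright, and leave everything else on the bench where it is.

Things in the scene. Friction and masses are not known exactly. Their poses are not given: they have to be found in the camera images.
- arc_stand: Goniometer stand, fixed to the bench: grey base plate 235x165 mm, top 16 mm up; in the centre of the bend a stage with a steel dish of red soil (top 68 mm up); a steel post holding a level, bent steel guide rod. Origin on the bench under the centre of the bend, z up. 'Angle' below is counted about z from +x towards +y of this frame; the rod's free end is at 148 degrees.
- arc_center (a point): Centre of the guide rod's nominal circle, radius 120 mm, at the height of the rod's axis (130 mm above the bench), over the sample dish; axes as the stand.
- guide_rod: The bent steel guide rod, 12 mm thick, level. Origin and axes as arc_center. It was bent by hand: between 140 and 88 degrees its true line leaves the nominal circle by up to 7 mm, smoothly, and has to be followed by feel; near its free end and beyond 88 degrees it is true. The soft brass bush scores if head and rod are pressed together with more than 18 N.
- rod_end (a point): Centre of the rounded free end of the guide rod, on its axis; the tip is 6 mm further out, towards -x of this frame. x points along the rod from the free end into the bend (level), y outward from the centre of the bend, z up.
- rod_post (a point): Middle of the aluminium clamp 32x30x32 mm on the post that holds the rod's far end, at 20 degrees. Between it and the bend a dark steel angle stop with spring buffer and latch is clamped on the rod; its place is not measured and differs from day to day: the latched head's bore comes to rest anywhere from 63 to 82 degrees.
- sensor_head: Loose sensor head, 0.18 to 0.28 kg, upright on the bench, 122 mm high: grey housing 44x36x47 mm, a brass bush block on it, a black grip stem on top. A black lens tube sticks out 24 mm to -y, low down. Origin at the centre of the underside, z up. On the rod, its +x must point along the rod away from the free end, so that the lens faces the dish.
- bore (a point): Middle of the round bore through the brass bush block, 63 mm above the head's underside. The bore, 15 mm wide, runs along x; the block is 26 mm long (x), 30 wide (y), 32 high. Axes as sensor_head.
- stem (a point): Centre of the head's black ribbed grip stem, 37 mm above the bore's axis: 17 mm (x) by 13 mm (y), 44 mm high (22 mm above and below this point). Pinch it from above across y, which leaves the way along the rod free. Axes as sensor_head.
- catch_pin (a point): Steel catch pin of the head, 6 mm thick, sticking out level to +y (outside of the bend when on the rod), 9 mm below the bore's axis. This point is at its free end, 29 mm from the head's middle.
- latch (a joint): Latch of the angle stop: a steel hook with a red thumb tab on the outside of the bend, lightly sprung down. 0 rad = down. The catch pin lifts it to about 0.15 rad (under 3 N), beginning about 15 mm before the buffer is met; it drops back to 0 behind the pin once the buffer is pressed in about 5 mm.
- buffer (a joint): Spring buffer of the angle stop: a brass washer round the rod which the front of the bush pushes along. 0 m = out. It pushes back with 3 N at first touch and 1 N more per mm: 8 N at 5 mm where the latch drops, 15 N at 12 mm where it is as good as solid, which must be avoided. It is damped (2 N more at 25 mm/s). Latched and let go, it stays pressed about 3 mm.
- moisture_tin_1: Bystander, to be left alone: round aluminium tin, 68 mm wide, 38 high. Origin at the centre of its underside.
- moisture_tin_3: Bystander, to be left alone: round aluminium tin, 54 mm wide, 30 high. Origin at the centre of its underside.
- hex_key: Bystander, to be left alone: black hex key, 88 mm long, lying. Origin at the centre of its underside.
- lab_timer: Bystander, to be left alone: white countdown timer, 64x64x17 mm, lying. Origin at the centre of its underside.

How it is judged:
By the outcome, as a careful person would: the job done as asked, in the order asked, and still so for the second after the job is handed in, with the robot touching nothing.
It also fails if it takes over 72 s, if anything falls off the work surface, if the arm or the gripper's body presses on something with over 40 N, if the wrist force passes 120 N, or if a joint passes its speed limit or range.

## Robot

A 6-joint arm with a two-finger parallel gripper is mounted at the origin on a cart in front of the work surface, level with it; the furniture and walls round the work are solid. World frame = base frame: x ahead of the robot, y to its left, z up, the work surface at z = 0. Lengths are in m, angles in degrees, forces in N, time in s.
With the tool pointing down it reaches from about 0.35 to 0.95 m from the base axis. Payload 17.4 kg.
Tool frame: the origin (TCP) lies midway between the tips of the shut fingers; the grasp point (between the pads) lies 19 mm behind it; z points along the fingers, y is the line along which they close (so a half turn about z gives the same grasp; the last joint's range is limited). The gripper opens to 93 mm and grips with 3 to 60 N. Pads are 15 mm wide; open, the fingers measure 128 mm over their backs; the gripper's body (75 mm by 188 mm) begins 65 mm behind the grasp point.
Start: joints at [71.287, 6.646, 82.598, -0, 90.757, -2.166], TCP at [0.192, 0.647, 0.196] pointing down, gripper open.
Joint ranges: [-162.19, 162.19], [-47.58, 125.68], [4.15, 143.07], [-65.23, 245.23], [0.69, 171.88], [-170.13, 170.13]. Speed limits (degrees/s): [108.29, 108.29, 127.2, 180, 180, 180].

## Interface

Orientations are given as a 3x3 rotation matrix whose columns are the frame's x, y, z axes.
In Python, from rig import robot, eyes gives the robot as it stands.
- The arm moves only by the shell command python3 -m pendant 'ROWS'. ROWS is JSON, a list of rows, each an object with "travel": the shift along the tool's x, y, z in mm, a list of three; "twist": the turn, a rotation vector about the tool's x, y, z in rad, a list of three; "claw": the opening, from -1 (shut) to 1 (fully open). In form: [{"travel": [tx, ty, tz], "twist": [ax, ay, az], "claw": claw}, ...]. A call has exactly 8 rows; each row is the pose to reach, as a shift and turn from the pose commanded when the call began, along the tool's axes at that moment; what a row does not reach only later rows make up. A row lasts 1/8 s, in which the tool goes at most 62.5 mm and 10.7 degrees, less where a joint would pass 70% of its speed; a pose out of reach is approached as far as the arm can. A call with a gripper value outside its range is refused whole. The fingers move at their own pace and stop on an object; the grip force is fixed at half the most. Time passes only in rows, so rows that repeat a pose let the fingers close, or fill a call up. It gives the time, the measured TCP pose, the force, the opening and the grip force at its end, in the units of the state.
- robot.get_obs(): the state, without advancing time (a new reading comes with each control period).
- eyes.read_camera(name): name is "scene" or "top" or "wrist"; returns (picture, depth): 384x512x3 uint8, red, green, blue; 384x512 float32, m along the optical axis (not along the pixel's ray), 0 where there is no reading.
- eyes.calibration(name): a dict with "camera_matrix" (3x3 intrinsics, pixels), "extrinsics" (4x4, takes a point from camera to world coordinates); the wrist camera has in their place "hand_eye" (4x4, takes a point from camera to tool coordinates, whose origin is the TCP and whose axes are the flange's). Camera axes: x right, y down, z forward; pixel columns grow to the right and rows downward; lengths in m; the calibration is good to about 2 mm. The wrist camera is an equidistant fisheye: a pixel r from the principal point sees the ray r / f radians off the axis. A picture is of the moment at which its call begins: read the wrist's pose just before it. calibration takes no time and is no camera call.
- robot.hand_in(): hands the job in; it is judged then, once.
The state is a dict: "time": time; "joints": joint angles; "dq": joint speeds; "effort": joint torques, N m; "eef_pos": TCP position; "ee_rot": TCP orientation; "wrist_force": force on the tool from outside, world axes, zero at the start; "torque": the same for the moment, N m; "opening": finger opening in m; "finger_force": force on a finger pad.
Only numpy, scipy, OpenCV 4.12 (cv2) and the standard library are available. Lean on these libraries where they do the work, as an engineer would, in place of code of your own. Each camera call takes 0.05 s, during which the arm holds its last target. There are 200 camera calls.

## Working session

There is one attempt and no reset: what is moved stays moved. The work goes in short steps, Python scripts to look and compute and a shell command to move; the robot and the scene stay as the last step left them, time stands still between calls to the robot, and variables do not carry over. Pictures are saved under pics/ and viewed, at most 10 in all, crops included, and the job is handed in when it is done.

```bash
ls; mkdir -p pics; python3 - <<'E'
from rig import robot, eyes
import cv2, numpy as np
o=robot.get_obs(); print({k:np.round(v,3).tolist() for k,v in o.items()})
ims=[]
for n in ["scene","top"]:
    p,d=eyes.read_camera(n); np.savez(f"{n}.npz",p=p,d=d); c=eyes.calibration(n); print(n,{k:np.round(v,3).tolist() for k,v in c.items()})
    cv2.imwrite(f"pics/{n}.png",p[:,:,::-1])
print(eyes.calibration("wrist"))
E
```

```text
pics
{'time': 0.0, 'joints': [71.287, 6.672, 82.635, -0.001, 90.757, -2.165], 'dq': [-0.056, 0.047, -0.014, 0.038, 0.008, 0.006], 'effort': [-0.001, -72.127, -62.261, 0.078, 0.024, -0.0], 'eef_pos': [0.192, 0.647, 0.195], 'ee_rot': [[-0.959, 0.285, -0.0], [0.285, 0.959, -0.001], [0.0, -0.001, -1.0]], 'wrist_force': [0.625, 0.61, 0.581], 'torque': [-0.016, 0.004, -0.017], 'finger_force': 0.0, 'opening': 0.093}
scene {'camera_matrix': [[437.18, 0.0, 253.018], [0.0, 437.18, 191.038], [0.0, 0.0, 1.0]], 'extrinsics': [[0.546, -0.54, 0.641, -0.251], [-0.838, -0.341, 0.426, -0.531], [-0.011, -0.77, -0.638, 0.943], [0.0, 0.0, 0.0, 1.0]]}
top {'camera_matrix': [[422.441, 0.0, 246.63], [0.0, 422.441, 197.432], [0.0, 0.0, 1.0]], 'extrinsics': [[0.004, -0.973, 0.229, 0.297], [-1.0, -0.003, 0.003, 0.036], [-0.002, -0.229, -0.973, 1.396], [0.0, 0.0, 0.0, 1.0]]}
{'camera_matrix': array([[297.31863964,   0.        , 251.48193019],
       [  0.        , 297.31863964, 191.21913702],
       [  0.        ,   0.        ,   1.        ]]), 'hand_eye': array([[-8.55598182e-04, -9.64520507e-01, -2.64006554e-01,
         7.35980647e-02],
       [ 9.99999560e-01, -7.23620878e-04, -5.97146652e-04,
        -5.91734072e-04],
       [ 3.84919537e-04, -2.64006948e-01,  9.64520701e-01,
        -1.88782592e-01],
       [ 0.00000000e+00,  0.00000000e+00,  0.00000000e+00,
         1.00000000e+00]])}
```

View pics/scene.png

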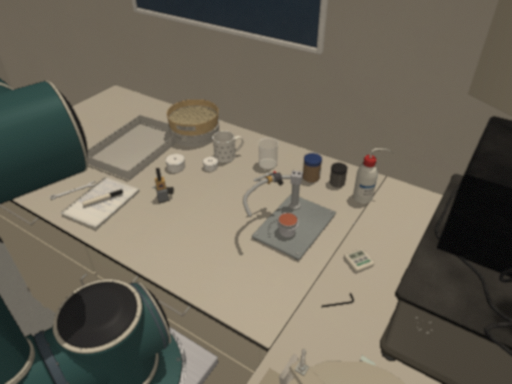

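View pics/top.png

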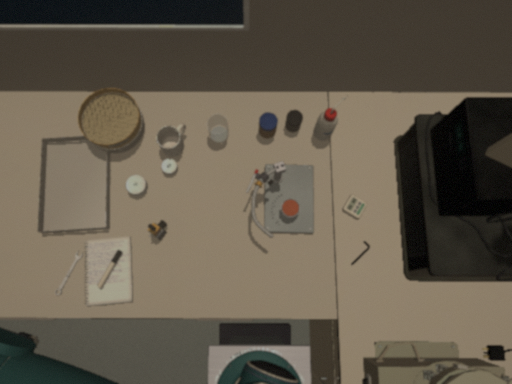

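The scene view shows the head at (163,190) and the stand at (293,225), with the rod's free end at (240,250). In the top view the head is at (158,229), the stand plate at (290,200), the free end at about (269,249) and the clamp at (280,168). Next I'll enlarge these areas and fit the rod from depth.

```bash
cat > h.py <<'E'
import numpy as np, cv2
from rig import robot, eyes
def cloud(n,d):
    c=eyes.calibration(n);K=c["camera_matrix"];E=c["extrinsics"]
    v,u=np.mgrid[:d.shape[0],:d.shape[1]]
    P=np.stack([(u-K[0,2])/K[0,0]*d,(v-K[1,2])/K[1,1]*d,d],-1)
    return P@E[:3,:3].T+E[:3,3]
def proj(n,X):
    c=eyes.calibration(n);K=c["camera_matrix"];E=c["extrinsics"]
    q=(np.atleast_2d(X)-E[:3,3])@E[:3,:3]
    return np.c_[q[:,0]/q[:,2]*K[0,0]+K[0,2],q[:,1]/q[:,2]*K[1,1]+K[1,2]]
E
python3 - <<'E'
from h import *
t=np.load("top.npz");s=np.load("scene.npz")
def crop(im,x,y,w,h,f): return cv2.resize(im[y:y+h,x:x+w],None,fx=f,fy=f,interpolation=cv2.INTER_CUBIC)[:,:,::-1]
a=np.vstack([np.hstack([crop(t["p"],235,150,90,110,4.5 if 0 else 4),crop(t["p"],130,200,60,110,4)])])
b=np.hstack([crop(s["p"],225,160,110,110,4)[:, :],crop(s["p"],130,160,60,110,4)[:, :]])
cv2.imwrite("pics/c1.png",np.hstack([a[:, :],])) ;cv2.imwrite("pics/c2.png",b)
for n,z in(("top",t),("scene",s)):
    C=cloud(n,z["d"]); m=(C[...,2]>.11)&(C[...,2]<.15)&(z["d"]>0)&(C[...,0]>.3)&(C[...,0]<.9)&(abs(C[...,1])<.15)
    P=C[m]; np.save(n+"_rod.npy",P); print(n,len(P)); i=np.argsort(P[:,0]); print(np.round(P[i][::max(1,len(P)//40)],3).tolist())
    m=(C[...,2]>.012)&(C[...,2]<.14)&(z["d"]>0)&(C[...,0]>.35)&(C[...,0]<.75)&(C[...,1]>.15)&(C[...,1]<.35)
    P=C[m]; i=np.argsort(P[:,2]); print("head",len(P),np.round(P[i][::max(1,len(P)//40)],3).tolist())
    m=(C[...,2]>.008)&(C[...,2]<.022)&(z["d"]>0)&(C[...,0]>.3)&(C[...,0]<.8)&(C[...,1]>-.3)&(C[...,1]<.1)
    print("plate",cv2.minAreaRect(C[m][:,:2].astype(np.float32)))
E
```

```text
top 620
[[0.473, -0.034, 0.133], [0.481, -0.019, 0.135], [0.488, -0.025, 0.133], [0.496, -0.007, 0.137], [0.503, -0.004, 0.135], [0.511, 0.002, 0.137], [0.52, 0.014, 0.138], [0.53, 0.023, 0.134], [0.543, 0.023, 0.134], [0.553, 0.017, 0.131], [0.565, 0.017, 0.131], [0.577, 0.02, 0.134], [0.589, 0.02, 0.137], [0.602, 0.014, 0.136], [0.612, 0.02, 0.132], [0.619, 0.008, 0.13], [0.626, 0.039, 0.127], [0.631, 0.014, 0.133], [0.635, 0.008, 0.142], [0.639, 0.002, 0.139], [0.641, -0.001, 0.142], [0.645, -0.017, 0.129], [0.646, -0.008, 0.135], [0.65, -0.033, 0.135], [0.652, -0.005, 0.137], [0.655, -0.02, 0.138], [0.657, 0.011, 0.13], [0.66, 0.017, 0.131], [0.663, -0.023, 0.144], [0.667, -0.027, 0.133], [0.67, -0.008, 0.143], [0.673, -0.055, 0.133], [0.676, -0.027, 0.135], [0.677, -0.049, 0.119], [0.679, 0.014, 0.134], [0.681, -0.057, 0.15], [0.683, 0.008, 0.132], [0.685, -0.076, 0.146], [0.689, -0.073, 0.143], [0.695, -0.06, 0.146], [0.698, -0.045, 0.145], [0.705, -0.067, 0.145]]
head 423 [[0.729, 0.279, 0.012], [0.703, 0.304, 0.016], [0.719, 0.28, 0.021], [0.5, 0.313, 0.023], [0.729, 0.331, 0
[... 2341 characters left out ...]
, 0.284, 0.029], [0.485, 0.329, 0.03], [0.487, 0.322, 0.031], [0.489, 0.336, 0.032], [0.503, 0.31, 0.034], [0.498, 0.313, 0.036], [0.503, 0.309, 0.038], [0.498, 0.348, 0.041], [0.484, 0.329, 0.043], [0.502, 0.316, 0.044], [0.494, 0.32, 0.048], [0.504, 0.334, 0.052], [0.499, 0.329, 0.053], [0.504, 0.324, 0.056], [0.487, 0.328, 0.062], [0.501, 0.327, 0.069], [0.502, 0.319, 0.072], [0.501, 0.344, 0.074], [0.505, 0.342, 0.077], [0.514, 0.325, 0.078], [0.497, 0.326, 0.081], [0.501, 0.323, 0.091], [0.498, 0.327, 0.1], [0.506, 0.324, 0.108], [0.502, 0.327, 0.117], [0.503, 0.335, 0.121]]
plate ((0.6207718849182129, -0.16048987209796906), (0.28041213750839233, 0.23884472250938416), 88.48869323730469)
```

View pics/c1.png

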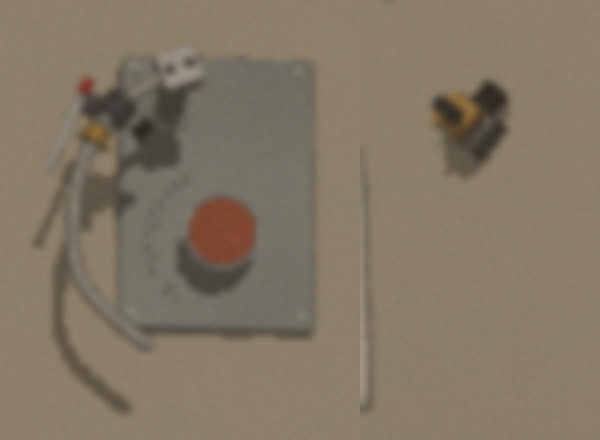

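View pics/c2.png

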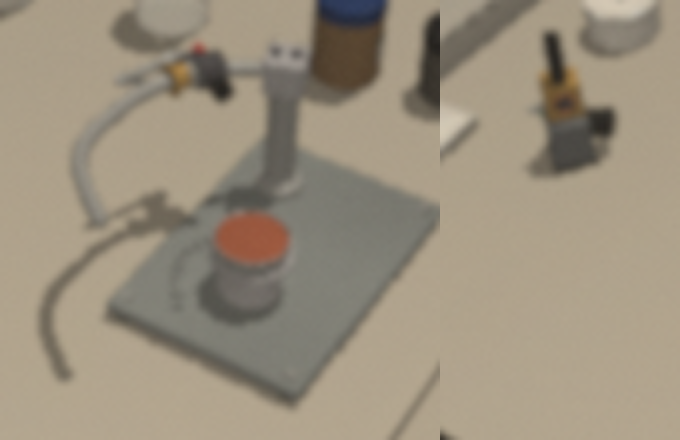

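c1 shows the rod's free end at crop pixel (148,345), the dish centre at (222,230), the clamp at (181,68) and the brass buffer washer at (95,130). In the head crop, the stem is at (450,107) and the lens tip at (492,95), so the lens points towards world +x,-y.

```bash
python3 - <<'E'
from h import *
from scipy.optimize import least_squares
E_=eyes.calibration("top");K=E_["camera_matrix"];T=E_["extrinsics"]
def ray(n,u,v,z):
    c=eyes.calibration(n);K=c["camera_matrix"];T=c["extrinsics"]
    r=T[:3,:3]@np.array([(u-K[0,2])/K[0,0],(v-K[1,2])/K[1,1],1]); return T[:3,3]+r*(z-T[2,3])/r[2]
# resized pixel a -> (a+.5)/4-.5
q=lambda a,b,x,y:((a+.5)/4-.5+x,(b+.5)/4-.5+y)
dish=ray("top",*q(222,230,235,150),.068);clamp=ray("top",*q(181,68,235,150),.146);end=ray("top",*q(148,345,235,150),.13);wash=ray("top",*q(95,130,235,150),.14)
print("top",dish,clamp,end,wash)
dish2=ray("scene",*q(252,240,225,160),.068);clamp2=ray("scene",*q(285,53,225,160),.146);end2=ray("scene",*q(97,220,225,160),.13)
print("scene",dish2,clamp2,end2)
for n,c in(("top",q),("scene",q)):
    z=np.load(n+".npz");C=cloud(n,z["d"]);p=z["p"].astype(int)
    m=(C[...,2]>.05)&(C[...,2]<.085)&(p[...,0]>1.6*p[...,1])&(C[...,0]>.4)&(C[...,0]<.7)&(abs(C[...,1]+.08)<.1);print(n,"dish cloud",C[m].mean(0),m.sum(),cv2.minEnclosingCircle(C[m][:,:2].astype(np.float32)))
    m=(C[...,2]>.012)&(C[...,2]<.13)&(z["d"]>0)&(C[...,0]>.45)&(C[...,0]<.56)&(C[...,1]>.28)&(C[...,1]<.38)
    for lo,hi in((.014,.046),(.048,.08),(.084,.135)):
        k=m&(C[...,2]>lo)&(C[...,2]<hi);print(n,lo,cv2.minAreaRect(C[k][:,:2].astype(np.float32)),k.sum(),C[k].mean(0))
    # plate: greyish
    m=(C[...,2]>.010)&(C[...,2]<.024)&(abs(C[...,0]-.56)<.17)&(C[...,1]<.02)&(C[...,1]>-.2)&(p[...,0]-p[...,2]<14)
    m=cv2.morphologyEx(m.astype(np.uint8),cv2.MORPH_OPEN,np.ones((5,5)));l,lab,st,_=cv2.connectedComponentsWithStats(m);i=1+st[1:,4].argmax()
    print(n,"plate",cv2.minAreaRect(C[lab==i][:,:2].astype(np.float32)))
for th in [0]: pass
P=np.r_[np.load("top_rod.npy"),np.load("scene_rod.npy")]
d=(dish+dish2)/2
for a,b in((clamp,end),(clamp2,end2)):
  for v in(a,b): print(np.hypot(*(v-d)[:2]),np.degrees(np.arctan2(*(v-d)[1::-1])))
E
```

```text
top [ 0.57834238 -0.10000708  0.068     ] [ 0.68967882 -0.0628705   0.146     ] [ 0.47648344 -0.03614356  0.13      ] [0.64145019 0.00358302 0.14      ]
scene [ 0.57284999 -0.10271307  0.068     ] [ 0.69001371 -0.06108494  0.146     ] [ 0.47505721 -0.0338433   0.13      ]
top dish cloud [ 0.57832925 -0.10020186  0.06580056] 176 ((0.5782227516174316, -0.09957339614629745), 0.025002747774124146)
top 0.014 ((0.514124870300293, 0.3252612352371216), (0.037074051797389984, 0.057209812104701996), 57.590538024902344) 94 [0.51366339 0.31827691 0.03496925]
top 0.048 ((0.5002508759498596, 0.33582308888435364), (0.03139032796025276, 0.04241400212049484), 48.57978820800781) 74 [0.50215952 0.33119674 0.06816504]
top 0.084 ((0.5058111548423767, 0.3330254852771759), (0.01697130873799324, 0.01293832715600729), 42.24638366699219) 37 [0.50491456 0.33143316 0.11421013]
top plate ((0.6580455303192139, -0.05741950497031212), (0.023922886699438095, 0.028874963521957397), 89.00164794921875)
scene dish cloud [ 0.57901775 -0.09904561  0.06364542] 135 ((0.5792598724365234, -0.10012217611074448), 0.02472231164574623)
scene 0.014 ((0.509620189666748, 0.32141295075416565), (0.040609486401081085, 0.05625763535499573), 46.0246696472168) 151 [0.5051789  0.31648952 0.0308649 ]
scene 0.048 ((0.5012720823287964, 0.33673909306526184), (0.035097070038318634, 0.043727628886699677), 52.52689743041992) 111 [0.50048381 0.32816128 0.06533567]
scene 0.084 ((0.5058165788650513, 0.3306306004524231), (0.023576008155941963, 0.01338190957903862), 53.774742126464844) 55 [0.50327392 0.32795608 0.10489507]
scene plate ((0.6155387759208679, -0.10343030095100403), (0.15986405313014984, 0.2225961983203888), 88.47821807861328)
0.12040055922112013 18.643532896182663
0.11864455692366363 146.654953542372
0.12129903464637973 19.392140137203473
0.12110573993101148 146.11673151446172
```

```bash
cat >> h.py <<'E'
from scipy.spatial.transform import Rotation as R
C0=np.array([.5785,-.1]);YAW=-1.4
def toolR(yaw): # tool down, x axis at yaw deg
    c,s=np.cos(np.radians(yaw)),np.sin(np.radians(yaw)); return np.array([[c,s,0],[s,-c,0],[0,0,-1.]])
def go(p,yaw,o=None):
    o=o or robot.get_obs(); A=np.array(o["ee_rot"]); 
    print("travel",np.round(A.T@(np.array(p)-o["eef_pos"])*1000,1),"twist",np.round(R.from_matrix(A.T@toolR(yaw)).as_rotvec(),3))
def st():
    o=robot.get_obs();A=np.array(o["ee_rot"]);print("t",round(o["time"],2),"p",np.round(np.array(o["eef_pos"])*1000,1),"yaw",round(np.degrees(np.arctan2(A[1,0],A[0,0])),2),"F",np.round(o["wrist_force"],1),"Ft",np.round(A.T@np.array(o["wrist_force"]),1),"T",np.round(o["torque"],2),"op",round(o["opening"]*1e3,1),"ff",o["finger_force"],"j",np.round(o["joints"],0))
E
python3 -m pendant '[{"travel":[-45,-25,0],"twist":[0,0,0.13],"claw":1},{"travel":[-95,-53,0],"twist":[0,0,0.26],"claw":1},{"travel":[-145,-80,0],"twist":[0,0,0.39],"claw":1},{"travel":[-195,-107,0],"twist":[0,0,0.52],"claw":1},{"travel":[-245,-135,0],"twist":[0,0,0.65],"claw":1},{"travel":[-295,-162,0],"twist":[0,0,0.78],"claw":1},{"travel":[-345,-190,0],"twist":[0,0,0.91],"claw":1},{"travel":[-389,-214,0],"twist":[0,0,1.03],"claw":1}]'
python3 -c "
from h import *
st();go([.504,.331,.2],47)"
```

```text
time: 1.1
eef_pos: [0.5053, 0.3294, 0.1955]
ee_rot: [[-0.245, 0.97, -0.0], [0.97, 0.245, -0.0], [-0.0, -0.0, -1.0]]
wrist_force: [0.1, 1.3, 0.5]
opening: 0.0927
finger_force: 0.0
t 1.1 p [505.3 329.4 195.5] yaw 104.18 F [0.1 1.3 0.5] Ft [ 1.3  0.4 -0.5] T [-0.02  0.04 -0.02] op 92.7 ff 0.0 j [31. -2. 92. -0. 91. 17.]
travel [ 1.9 -0.8 -4.5] twist [-0.     0.     0.998]
```

```bash
python3 -m pendant '[{"travel":[0,0,0],"twist":[0,0,0.13],"claw":1},{"travel":[0,0,0],"twist":[0,0,0.26],"claw":1},{"travel":[0,0,0],"twist":[0,0,0.39],"claw":1},{"travel":[0,0,0],"twist":[0,0,0.52],"claw":1},{"travel":[0,0,0],"twist":[0,0,0.65],"claw":1},{"travel":[0,0,0],"twist":[0,0,0.78],"claw":1},{"travel":[0,0,0],"twist":[0,0,0.91],"claw":1},{"travel":[1,0,0],"twist":[0,0,1.0],"claw":1}]' >/dev/null
python3 - <<'E'
from h import *
st(); o=robot.get_obs();p,d=eyes.read_camera("wrist");np.savez("w1.npz",p=p,d=d,pos=o["eef_pos"],R=o["ee_rot"])
cv2.imwrite("pics/w1.png",cv2.resize(p[60:384,90:420],None,fx=1.8,fy=1.8,interpolation=cv2.INTER_CUBIC)[:,:,::-1])
E
```

```text
t 2.1 p [503.8 332.  195.4] yaw 46.93 F [ 0.  -0.3  0.2] Ft [-0.2  0.2 -0.2] T [-0.11  0.1  -0.04] op 92.7 ff 0.0 j [31. -2. 92. -0. 91. 74.]
```

View pics/w1.png

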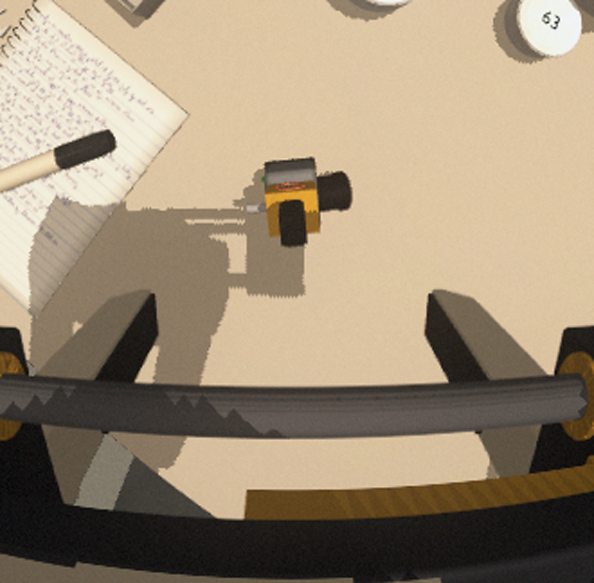

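The wrist view shows the head at crop (292,200), with the stem at (292,222), the lens pointing right (tool +y) and the catch pin on the left at (255,209). Tool x therefore lies along the head's +x. I'll use the depth cloud to get the stem centre and yaw.

```bash
cat >> h.py <<'E'
def wcloud(d,pos,Rm):
    c=eyes.calibration("wrist");K=c["camera_matrix"];H=c["hand_eye"]
    v,u=np.mgrid[:d.shape[0],:d.shape[1]]; a=(u-K[0,2])/K[0,0];b=(v-K[1,2])/K[1,1];r=np.hypot(a,b)+1e-9
    P=np.stack([a/r*np.tan(r)*d,b/r*np.tan(r)*d,d],-1)@H[:3,:3].T+H[:3,3]
    return P@np.array(Rm).T+pos
E
python3 - <<'E'
from h import *
z=np.load("w1.npz");C=wcloud(z["d"],z["pos"],z["R"]);d=z["d"]
Rm=z["R"];L=(C-z["pos"])@Rm  # tool frame
m0=(d>0)&(abs(L[...,0])<.07)&(abs(L[...,1])<.07)
for lo,hi in((.115,.128),(.09,.115),(.07,.085),(.05,.078),(.036,.046),(.015,.045)):
    m=m0&(C[...,2]>lo)&(C[...,2]<hi); Q=L[m]*1e3
    if len(Q)>10: print(lo,hi,len(Q),"mean",np.round(Q.mean(0),1),"1-99%",np.round(np.percentile(Q,[2,98],axis=0)[:,:2],1).tolist(),cv2.minAreaRect(Q[:,:2].astype(np.float32)))
print("bench z",np.median(C[...,2][(d>0)&(abs(C[...,2])<.01)]))
# straight lens/pin axis line: left/right side faces of block & housing front face yaw
m=m0&(C[...,2]>.008)&(C[...,2]<.045)&(abs(L[...,1])<.015); Q=L[m]*1e3; 
f=Q[Q[:,0]>np.percentile(Q[:,0],60)]; print("front face fit dx/dy",np.polyfit(f[:,1],f[:,0],1),len(f))
E
```

```text
0.115 0.128 256 mean [ 4.   0.6 74.4] 1-99% [[-4.3, -6.0], [11.5, 6.8]] ((3.127307891845703, 0.579951286315918), (12.905850410461426, 17.095746994018555), 82.8714828491211)
0.09 0.115 88 mean [10.5  0.2 91.7] 1-99% [[-2.8, -6.5], [12.2, 7.1]] ((3.583120822906494, 0.6136975288391113), (13.416324615478516, 16.547876358032227), 84.89647674560547)
0.07 0.085 477 mean [  6.2   0.7 117. ] 1-99% [[-9.6, -14.3], [16.9, 15.2]] ((3.3837814331054688, 0.5881071090698242), (29.96427345275879, 27.328645706176758), 84.36772155761719)
0.05 0.078 219 mean [ 10.5  -5.7 130.7] 1-99% [[-5.8, -27.4], [17.4, 14.2]] ((5.435655117034912, -5.72856330871582), (24.719545364379883, 44.26939010620117), 0.1172674149274826)
0.036 0.046 336 mean [ 12.6  12.2 154.3] 1-99% [[-4.3, -17.0], [24.7, 36.2]] ((10.608409881591797, 9.563961029052734), (29.33610725402832, 56.24645233154297), 31.12189292907715)
0.015 0.045 538 mean [ 11.5  19.8 159.9] 1-99% [[-5.8, -16.9], [24.9, 39.0]] ((8.493232727050781, 10.213117599487305), (33.449920654296875, 61.82654571533203), 13.626968383789062)
bench z -0.0004835009694890424
front face fit dx/dy [ 0.05367711 24.30630225] 56
```

```bash
python3 -m pendant '[{"travel":[3,0.6,15],"twist":[0,0,-0.08],"claw":1},{"travel":[3,0.6,40],"twist":[0,0,-0.08],"claw":1},{"travel":[3,0.6,65],"twist":[0,0,-0.08],"claw":1},{"travel":[3,0.6,85],"twist":[0,0,-0.08],"claw":1},{"travel":[3,0.6,100],"twist":[0,0,-0.08],"claw":1},{"travel":[3,0.6,110],"twist":[0,0,-0.08],"claw":1},{"travel":[3,0.6,110],"twist":[0,0,-0.08],"claw":1},{"travel":[3,0.6,110],"twist":[0,0,-0.08],"claw":0.2}]' >/dev/null
python3 -m pendant '[{"travel":[0,0,0],"twist":[0,0,0],"claw":-1},{"travel":[0,0,0],"twist":[0,0,0],"claw":-1},{"travel":[0,0,0],"twist":[0,0,0],"claw":-1},{"travel":[0,0,0],"twist":[0,0,0],"claw":-1},{"travel":[0,0,0],"twist":[0,0,0],"claw":-1},{"travel":[0,0,0],"twist":[0,0,0],"claw":-1},{"travel":[0,0,0],"twist":[0,0,0],"claw":-1},{"travel":[0,0,0],"twist":[0,0,0],"claw":-1}]' >/dev/null
python3 -c "
from h import *
st()"
```

```text
t 4.15 p [506.4 333.8  85.8] yaw 51.72 F [-0.3 -0.8 -0.4] Ft [-0.8  0.2  0.4] T [-0.11  0.05  0.01] op 12.4 ff 29.98671054840088 j [31.  1. 99. -0. 80. 69.]
```

```bash
python3 -m pendant '[{"travel":[0,0,-25],"twist":[0,0,0],"claw":-1},{"travel":[-20,12,-70],"twist":[0,0,0],"claw":-1},{"travel":[-65,39,-110],"twist":[0,0,-0.02],"claw":-1},{"travel":[-112,67,-140],"twist":[0,0,-0.04],"claw":-1},{"travel":[-160,96,-165],"twist":[0,0,-0.06],"claw":-1},{"travel":[-210,126,-165],"twist":[0,0,-0.085],"claw":-1},{"travel":[-260,156,-165],"twist":[0,0,-0.085],"claw":-1},{"travel":[-310,186,-165],"twist":[0,0,-0.085],"claw":-1}]' >/dev/null
python3 -c "
from h import *
st();go([.454,-.071,.251],56.6)"
```

```text
t 5.15 p [459.7 -26.4 250.7] yaw 56.61 F [-0.2  0.5 -2.5] Ft [ 0.3 -0.5  2.5] T [-0.04  0.11  0.02] op 12.7 ff 29.98610347509384 j [ -6. -21. 103.  -0.  98.  27.]
travel [-40.4  19.8  -0.3] twist [ 0. -0.  0.]
```

```bash
python3 -m pendant '[{"travel":[-20,10,0],"twist":[0,0,0],"claw":-1},{"travel":[-40,20,0],"twist":[0,0,0],"claw":-1},{"travel":[-45,20,15],"twist":[0,0,0],"claw":-1},{"travel":[-45,20,40],"twist":[0,0,0],"claw":-1},{"travel":[-45,20,65],"twist":[0,0,0],"claw":-1},{"travel":[-45,20,85],"twist":[0,0,0],"claw":-1},{"travel":[-45,20,98],"twist":[0,0,0],"claw":-1},{"travel":[-45,20,98],"twist":[0,0,0],"claw":-1}]' >/dev/null
python3 - <<'E'
from h import *
st(); o=robot.get_obs();p,d=eyes.read_camera("wrist");np.savez("w2.npz",p=p,d=d,pos=o["eef_pos"],R=o["ee_rot"])
t,td=eyes.read_camera("scene")
cv2.imwrite("pics/w2.png",np.hstack([cv2.resize(p,(640,480),interpolation=cv2.INTER_CUBIC)])[:,:,::-1])
C=wcloud(d,np.array(o["eef_pos"]),o["ee_rot"]);L=(C-o["eef_pos"])@np.array(o["ee_rot"])*1e3
m=(d>0)&(C[...,2]>.115)&(C[...,2]<.15)&(L[...,0]>19)&(L[...,0]<90)&(abs(L[...,1])<60)
Q=L[m];W=C[m]
print(len(Q),"min x",np.percentile(Q[:,0],[0,1,3]))
for a in range(20,90,7):
    k=(Q[:,0]>=a)&(Q[:,0]<a+7)
    if k.sum()>5: print(a,k.sum(),"y range",np.percentile(Q[k][:,1],[3,97]).round(1),"ztop",np.percentile(W[k][:,2],[5,50,95]).round(4))
E
```

```text
t 6.15 p [452.1 -73.  152. ] yaw 56.61 F [ 0.2  0.1 -2.1] Ft [0.2 0.1 2.1] T [-0.1   0.17 -0.04] op 12.4 ff 29.99032348394394 j [-12. -21. 111.   0.  89.  21.]
1191 min x [40.24189513 41.66534586 43.26610729]
41 143 y range [-5.3  5.5] ztop [0.1318 0.1345 0.1362]
48 168 y range [-5.5  5.7] ztop [0.1318 0.135  0.1364]
55 175 y range [-4.8  6.4] ztop [0.1313 0.1349 0.1366]
62 176 y range [-4.1  7.1] ztop [0.1317 0.1348 0.1367]
69 177 y range [-3.4  8.4] ztop [0.1319 0.1351 0.1366]
76 175 y range [-2.   9.1] ztop [0.1317 0.1349 0.1365]
83 172 y range [-1.3  9.8] ztop [0.1318 0.1348 0.1367]
```

View pics/w2.png

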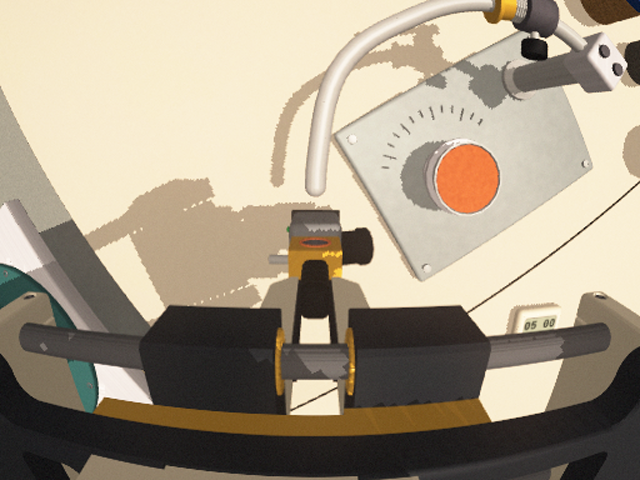

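The rod tip sits straight ahead of the bush at (316,190), and the whole rod is visible up to the brass buffer washer at (503,10). I'll take the rod's line and the bush's place in the hand from this cloud.

```bash
python3 - <<'E'
from h import *
z=np.load("w2.npz");d=z["d"];p=z["p"].astype(int);C=wcloud(d,z["pos"],z["R"]);L=(C-z["pos"])@z["R"]*1e3
# bush block in hand
m=(d>0)&(L[...,2]<8)&(L[...,2]>2)&(abs(L[...,0])<20)&(abs(L[...,1])<22);Q=L[m];print("block top",len(Q),Q.mean(0).round(1),cv2.minAreaRect(Q[:,:2].astype(np.float32)),np.percentile(Q,[2,98],axis=0).round(1).tolist())
m=(d>0)&(L[...,2]>-10)&(L[...,2]<60)&(abs(L[...,0])<30)&(abs(L[...,1])<22);Q=L[m]
for lo in range(-12,60,6):
    k=(Q[:,2]>=lo)&(Q[:,2]<lo+6)
    if k.sum()>5: print(lo,k.sum(),"x",np.percentile(Q[k][:,0],[3,97]).round(1),"y",np.percentile(Q[k][:,1],[3,97]).round(1))
m=(d>0)&(C[...,2]>.124)&(C[...,2]<.15)
W=C[m]; v=W[:,:2]-C0; r=np.hypot(v[:,0],v[:,1])*1e3; th=np.degrees(np.arctan2(v[:,1],v[:,0]))
k=(r>95)&(r<145);r,th,W=r[k],th[k],W[k]
for a in range(150,15,-4):
    k=(th>=a-2)&(th<a+2)
    if k.sum()>8: print("world ang",a,k.sum(),"r",np.percentile(r[k],[4,96]).round(1),"mid",np.percentile(r[k],[4,96]).mean().round(1),"ztop",np.percentile(W[k][:,2],95).round(4))
E
```

```text
block top 658 [5.9 0.1 6.8] ((4.127562522888184, -0.16984081268310547), (29.98250961303711, 17.091394424438477), 89.38864135742188) [[-2.9, -14.6, 3.7], [12.3, 14.6, 7.9]]
-12 34 x [7.1 8.2] y [-5.8  5.2]
-6 60 x [6.3 8.1] y [-6.5  5.9]
0 74 x [-2.4 11.6] y [-9.7 14. ]
6 686 x [-2.7 12.4] y [-14.5  14.5]
12 114 x [11.9 13.3] y [-13.9  13.3]
18 52 x [11.8 13.1] y [-14.6  14.4]
24 148 x [-2.6 13. ] y [-21.3  12.9]
30 91 x [-3.6 13. ] y [-21.2  13.5]
36 435 x [11.5 19.3] y [-15.   15.3]
42 193 x [-7.1 20. ] y [-16.9  21.7]
48 98 x [-10.1  19.8] y [-18.   21.8]
54 72 x [ 9.6 19.8] y [-14.2  20.7]
world ang 150 52 r [116.2 124.7] mid 120.4 ztop 0.1353
world ang 146 201 r [114.8 126. ] mid 120.4 ztop 0.1364
world ang 142 207 r [115.  125.8] mid 120.4 ztop 0.1365
world ang 138 210 r [114.7 125.9] mid 120.3 ztop 0.1367
world ang 134 214 r [115.2 126.3] mid 120.8 ztop 0.1365
world ang 130 215 r [116.2 127.4] mid 121.8 ztop 0.1366
world ang 126 209 r [117.8 128.6] mid 123.2 ztop 0.1367
world ang 122 210 r [118.8 129.6] mid 124.2 ztop 0.1364
world ang 118 213 r [119.8 130.8] mid 125.3 ztop 0.13
[... 676 characters left out ...]
6 92 r [112.8 118.4] mid 115.6 ztop 0.1362
world ang 62 215 r [105.9 117.6] mid 111.8 ztop 0.1428
world ang 58 140 r [108.8 118.5] mid 113.7 ztop 0.141
world ang 54 194 r [107.6 120.8] mid 114.2 ztop 0.1412
world ang 50 337 r [ 96.1 121.8] mid 108.9 ztop 0.1444
world ang 46 308 r [ 96.5 125.7] mid 111.1 ztop 0.1445
world ang 42 187 r [ 97.5 127.5] mid 112.5 ztop 0.1445
world ang 38 81 r [112.6 122.1] mid 117.3 ztop 0.1363
world ang 34 116 r [112.5 122.3] mid 117.4 ztop 0.1366
world ang 30 112 r [112.6 121.7] mid 117.2 ztop 0.1366
world ang 26 460 r [104.4 130.9] mid 117.7 ztop 0.1466
world ang 22 309 r [103.5 130.9] mid 117.2 ztop 0.1491
world ang 18 319 r [103.5 130.5] mid 117.0 ztop 0.1473
```

```bash
cat > path.py <<'E'
from h import *
import json,sys
from scipy.interpolate import UnivariateSpline,CubicSpline
a=np.arange(146,81,-4.);r=np.array([120.4,120.4,120.3,120.8,121.8,123.2,124.2,125.3,125.6,125.3,124.2,123.0,121.5,120.1,119.2,118.9,118.7])
D=np.radians(np.r_[145.,143,141,86,84,82,36,34,30]);rd=np.r_[120.4,120.4,120.35,118.9,118.8,118.7,117.3,117.35,117.3]
c=np.linalg.lstsq(np.c_[np.cos(D),np.sin(D)],rd-120,rcond=None)[0]
b=np.arange(80,28,-4.);A=np.r_[a,b];Rr=np.r_[r,120+c[0]*np.cos(np.radians(b))+c[1]*np.sin(np.radians(b))]
sp=UnivariateSpline(A[::-1],Rr[::-1],k=4,s=len(A)*.15**2)
th=np.linspace(147.5,32,1200);P=np.c_[np.cos(np.radians(th)),np.sin(np.radians(th))]*sp(th)[:,None]/1e3+C0
tip=np.array([.4521,-.0730])+toolR(56.61)[:2,:2]@np.array([.0402,.0001]) # seen tip
S=np.r_[0,np.cumsum(np.hypot(*np.diff(P,axis=0).T))]*1e3
t0=(P[10]-P[0]);t0/=np.hypot(*t0)
S-=np.interp(0,[0],[0])+ (np.dot(tip-P[0],t0)*1e3+6)   # s=0 at rod end centre
fx,fy=UnivariateSpline(S,P[:,0],s=0),UnivariateSpline(S,P[:,1],s=0)
def pose(s,zoff=0,rad=0,yawoff=0,front=0):
    """bore pose at arc s: chord over +-13 mm; rad = outward shift mm"""
    s0=max(s,S[0]+14) if s<S[0]+14 else s
    f=np.array([fx(s0+13),fy(s0+13)]);g=np.array([fx(s0-13),fy(s0-13)]);m=np.array([fx(s0),fy(s0)])
    t=(f-g)/np.hypot(*(f-g)); q=(f+g)/4+m/2 + t*(s-s0)/1e3
    out=np.array([-t[1],t[0]]); q=q+out*rad/1e3
    return np.r_[q-t*.0002,.1528+zoff/1e3],np.degrees(np.arctan2(t[1],t[0]))+yawoff
def rows(ss,zoff=0,rad=0,yawoff=0,base=None):
    try: B=json.load(open("cmd.json"))
    except Exception: B=None
    if base or B is None: o=robot.get_obs();B={"p":list(map(float,o["eef_pos"])),"R":np.array(o["ee_rot"]).tolist()}
    p0,A0=np.array(B["p"]),np.array(B["R"])
    for s in ss:
        p,y=pose(s,zoff,rad,yawoff);tr=np.round(A0.T@(p-p0)*1e3,1);tw=np.round(R.from_matrix(A0.T@toolR(y)).as_rotvec(),3)
        print("s",round(s,1),"th",round(np.degrees(np.arctan2(*(p[:2]-C0)[::-1])),1),tr.tolist(),tw.tolist())
    json.dump({"p":(p0+A0@tr/1e3).tolist(),"R":(A0@R.from_rotvec(tw).as_matrix()).tolist()},open("cmd.json","w"))
E
python3 - <<'E'
from path import *
print("c",c,"tip",tip,"S",S[0],S[-1]);st()
print("cmd est: current yaw/pos vs start pose", pose(-46))
rows([-46,-40,-34,-28,-22,-17,-12,-8],base=1)
E
```

```text
c [-1.90240635 -1.3794647 ] tip [ 0.47430696 -0.03949029] S -1.2061352674799952 241.97931625487672
t 6.25 p [452.6 -73.2 153.4] yaw 56.6 F [-0.2  0.4 -1.4] Ft [ 0.3 -0.4  1.4] T [-0.06  0.17 -0.04] op 13.0 ff 29.990392327308655 j [-12. -21. 111.   0.  89.  21.]
cmd est: current yaw/pos vs start pose (array([ 0.44787618, -0.06975354,  0.1528    ]), np.float64(50.53253536274266))
s -46 th 167.0 [0.3, -5.9, 0.6] [0.001, -0.0, 0.106]
s -40 th 164.6 [6.3, -5.2, 0.6] [0.001, -0.0, 0.106]
s -34 th 162.2 [12.2, -4.6, 0.6] [0.001, -0.0, 0.106]
s -28 th 159.7 [18.2, -4.0, 0.6] [0.001, -0.0, 0.106]
s -22 th 157.1 [24.2, -3.3, 0.6] [0.001, -0.0, 0.106]
s -17 th 154.9 [29.1, -2.8, 0.6] [0.001, -0.0, 0.106]
s -12 th 152.6 [34.1, -2.3, 0.6] [0.001, -0.0, 0.106]
s -8 th 150.8 [38.1, -1.9, 0.6] [0.001, -0.0, 0.106]
```

```bash
python3 - <<'E'
s=open("path.py").read()
s=s.replace('''fx,fy=UnivariateSpline(S,P[:,0],s=0),UnivariateSpline(S,P[:,1],s=0)
''','''_x,_y=UnivariateSpline(S,P[:,0],s=0),UnivariateSpline(S,P[:,1],s=0)
fx=lambda s:_x(max(s,0.))+min(s,0.)*(_x(6)-_x(0))/6
fy=lambda s:_y(max(s,0.))+min(s,0.)*(_y(6)-_y(0))/6
''').replace("s0=max(s,S[0]+14) if s<S[0]+14 else s","s0=s")
open("path.py","w").write(s)
import json,numpy as np
z=np.load("w2.npz");p=z["pos"].tolist();p[2]=.1525;json.dump({"p":p,"R":z["R"].tolist()},open("cmd.json","w"))
from path import *
rows([-46,-40,-34,-28,-22,-17,-12,-8])
for s in (0,10,20,40):print(s,pose(s))
E
```

```text
s -46 th 166.8 [0.5, -6.2, -0.3] [-0.001, 0.0, 0.125]
s -40 th 164.5 [6.5, -5.5, -0.3] [-0.001, 0.0, 0.125]
s -34 th 162.1 [12.4, -4.7, -0.3] [-0.001, 0.0, 0.125]
s -28 th 159.6 [18.4, -4.0, -0.3] [-0.001, 0.0, 0.125]
s -22 th 157.0 [24.4, -3.2, -0.3] [-0.001, 0.0, 0.125]
s -17 th 154.8 [29.3, -2.6, -0.3] [-0.001, 0.0, 0.125]
s -12 th 152.6 [34.3, -2.0, -0.3] [-0.001, 0.0, 0.125]
s -8 th 150.7 [38.2, -1.5, -0.3] [-0.001, 0.0, 0.125]
0 (array([ 0.47704582, -0.03418292,  0.1528    ]), np.float64(49.730152955723604))
10 (array([ 0.4834695 , -0.02652008,  0.1528    ]), np.float64(50.380496593521116))
20 (array([ 0.48983695, -0.01881038,  0.1528    ]), np.float64(50.664323084768576))
40 (array([ 0.50302616, -0.00381276,  0.1528    ]), np.float64(45.7662691522953))
```

```bash
python3 - <<'E'
s=open("path.py").read()
s=s.replace("A=np.r_[a,b];Rr=np.r_[r,","A=np.r_[154,150,a,b];Rr=np.r_[120.4,120.4,r,").replace("k=4,s=len(A)*.15**2","k=3,s=len(A)*.08**2")
open("path.py","w").write(s)
import json,numpy as np
z=np.load("w2.npz");p=z["pos"].tolist();p[2]=.1525;json.dump({"p":p,"R":z["R"].tolist()},open("cmd.json","w"))
from path import *
print(np.round(sp(A)-Rr,2))
rows([-46,-40,-34,-28,-22,-17,-12,-8])
for s in (0,10,20,40,60,80,100,120,140,160):
    p_,y=pose(s);print(s,p_.round(4),round(y,1),"stand ang",round(np.degrees(np.arctan2(*(p_[:2]-C0-c/1e3)[::-1]))-YAW,1))
E
```

```text
[-0.02  0.09 -0.04 -0.16  0.05  0.08  0.1  -0.06  0.08 -0.17 -0.08 -0.01
  0.16 -0.02 -0.03  0.06  0.08 -0.12 -0.19  0.11  0.06  0.03  0.   -0.01
 -0.01 -0.01 -0.01  0.    0.01  0.01  0.   -0.01]
s -46 th 167.7 [0.1, -1.7, -0.3] [-0.001, 0.0, 0.037]
s -40 th 165.2 [6.1, -1.5, -0.3] [-0.001, 0.0, 0.037]
s -34 th 162.7 [12.1, -1.2, -0.3] [-0.001, 0.0, 0.037]
s -28 th 160.0 [18.1, -1.0, -0.3] [-0.001, 0.0, 0.037]
s -22 th 157.4 [24.1, -0.8, -0.3] [-0.001, 0.0, 0.037]
s -17 th 155.1 [29.1, -0.6, -0.3] [-0.001, 0.0, 0.037]
s -12 th 152.8 [34.1, -0.4, -0.3] [-0.001, 0.0, 0.036]
s -8 th 150.9 [38.1, -0.3, -0.3] [-0.001, 0.0, 0.036]
0 [ 0.4775 -0.0346  0.1528] 53.9 stand ang 147.4
10 [ 0.4835 -0.0266  0.1528] 52.2 stand ang 142.7
20 [ 0.4897 -0.0188  0.1528] 50.2 stand ang 137.9
40 [ 0.503  -0.0039  0.1528] 45.6 stand ang 128.5
60 [0.5182 0.0088 0.1528] 33.4 stand ang 119.3
80 [0.5361 0.0171 0.1528] 15.9 stand ang 110.3
100 [0.5557 0.02   0.1528] 1.3 stand ang 101.2
120 [0.5757 0.0194 0.1528] -4.4 stand ang 91.8
140 [0.5955 0.017  0.1528] -10.0 stand ang 82.3
160 [0.6148 0.012  0.1528] -18.9 stand ang 72.8
```

```bash
python3 -m pendant '[{"travel":[0.1,-1.7,-0.3],"twist":[0,0,0.037],"claw":-1},{"travel":[6.1,-1.5,-0.3],"twist":[0,0,0.037],"claw":-1},{"travel":[12.1,-1.2,-0.3],"twist":[0,0,0.037],"claw":-1},{"travel":[18.1,-1.0,-0.3],"twist":[0,0,0.037],"claw":-1},{"travel":[24.1,-0.8,-0.3],"twist":[0,0,0.037],"claw":-1},{"travel":[29.1,-0.6,-0.3],"twist":[0,0,0.037],"claw":-1},{"travel":[34.1,-0.4,-0.3],"twist":[0,0,0.036],"claw":-1},{"travel":[38.1,-0.3,-0.3],"twist":[-0.001,0,0.036],"claw":-1}]'>/dev/null
python3 - <<'E'
from path import *
st();rows([-5.5,-3,0,2.5,5,7.5,10,12])
E
```

```text
t 7.25 p [473.2 -41.  153. ] yaw 54.54 F [ 0.   0.5 -3.5] Ft [ 0.4 -0.3  3.5] T [-0.04  0.11  0.03] op 12.7 ff 29.99001681804657 j [ -8. -18. 110.  -0.  89.  27.]
s -5.5 th 149.7 [2.5, 0.0, -0.0] [-0.0, 0.0, 0.002]
s -3 th 148.5 [5.0, 0.1, -0.0] [-0.0, 0.0, 0.006]
s 0 th 147.1 [8.0, 0.1, -0.0] [-0.0, 0.0, 0.012]
s 2.5 th 145.9 [10.5, 0.1, -0.0] [-0.0, 0.0, 0.018]
s 5 th 144.7 [13.0, 0.2, -0.0] [-0.0, 0.0, 0.025]
s 7.5 th 143.5 [15.4, 0.3, -0.0] [-0.0, 0.0, 0.033]
s 10 th 142.3 [17.9, 0.4, -0.0] [-0.0, 0.0, 0.041]
s 12 th 141.4 [19.9, 0.5, -0.0] [-0.0, 0.0, 0.048]
```

```bash
python3 -m pendant '[{"travel":[2.5,0,0],"twist":[0,0,0.002],"claw":-1},{"travel":[5.0,0.1,0],"twist":[0,0,0.006],"claw":-1},{"travel":[8.0,0.1,0],"twist":[0,0,0.012],"claw":-1},{"travel":[10.5,0.1,0],"twist":[0,0,0.018],"claw":-1},{"travel":[13.0,0.2,0],"twist":[0,0,0.025],"claw":-1},{"travel":[15.4,0.3,0],"twist":[0,0,0.033],"claw":-1},{"travel":[17.9,0.4,0],"twist":[0,0,0.041],"claw":-1},{"travel":[19.9,0.5,0],"twist":[0,0,0.048],"claw":-1}]'>/dev/null
python3 - <<'E'
from path import *
st();eyes.read_camera("top");st();rows([14,16,18,20,22,24,26,28])
E
```

```text
t 8.25 p [485.1 -25.2 153. ] yaw 51.76 F [-0.2 -0.  -2.4] Ft [-0.2 -0.1  2.4] T [-0.08  0.13  0.02] op 12.6 ff 29.990123212337494 j [ -6. -17. 108.  -0.  88.  32.]
t 8.3 p [485.2 -25.1 153. ] yaw 51.74 F [ 0.1 -0.2 -2.2] Ft [-0.1  0.2  2.2] T [-0.07  0.12 -0.03] op 12.5 ff 29.990260004997253 j [ -6. -17. 108.  -0.  88.  32.]
s 14 th 140.4 [2.0, -0.0, -0.0] [-0.0, 0.0, 0.008]
s 16 th 139.5 [4.0, -0.0, -0.0] [-0.0, 0.0, 0.015]
s 18 th 138.5 [6.0, -0.0, -0.0] [-0.0, 0.0, 0.022]
s 20 th 137.6 [8.0, 0.0, -0.0] [-0.0, 0.0, 0.028]
s 22 th 136.6 [10.0, 0.1, -0.0] [-0.0, 0.0, 0.033]
s 24 th 135.7 [12.0, 0.2, -0.0] [-0.0, 0.0, 0.038]
s 26 th 134.7 [14.0, 0.2, -0.0] [-0.0, 0.0, 0.044]
s 28 th 133.8 [16.0, 0.3, -0.0] [-0.0, 0.0, 0.05]
```

```bash
python3 -m pendant '[{"travel":[2,0,0],"twist":[0,0,0.008],"claw":-1},{"travel":[4,0,0],"twist":[0,0,0.015],"claw":-1},{"travel":[6,0,0],"twist":[0,0,0.022],"claw":-1},{"travel":[8,0,0],"twist":[0,0,0.028],"claw":-1},{"travel":[10,0.1,0],"twist":[0,0,0.033],"claw":-1},{"travel":[12,0.2,0],"twist":[0,0,0.038],"claw":-1},{"travel":[14,0.2,0],"twist":[0,0,0.044],"claw":-1},{"travel":[16,0.3,0],"twist":[0,0,0.05],"claw":-1}]'>/dev/null
python3 - <<'E'
from path import *
st();rows([30,32,34,36,38,40,42,44])
E
```

```text
t 9.3 p [495.2 -12.9 153.1] yaw 48.9 F [-0.6  0.3 -1.5] Ft [-0.2 -0.7  1.5] T [-0.04  0.09 -0.03] op 13.1 ff 29.990234076976776 j [ -4. -15. 107.  -0.  88.  37.]
s 30 th 132.8 [2.0, 0.1, -0.0] [-0.0, 0.0, 0.006]
s 32 th 131.9 [4.0, 0.1, -0.0] [-0.0, 0.0, 0.014]
s 34 th 131.0 [6.0, 0.1, -0.0] [-0.0, 0.0, 0.023]
s 36 th 130.0 [8.0, 0.2, -0.0] [-0.0, 0.0, 0.033]
s 38 th 129.1 [10.0, 0.3, -0.0] [-0.0, 0.0, 0.044]
s 40 th 128.2 [12.0, 0.4, -0.0] [-0.0, 0.0, 0.058]
s 42 th 127.2 [14.0, 0.5, -0.0] [-0.0, 0.0, 0.072]
s 44 th 126.3 [16.0, 0.7, -0.0] [-0.0, 0.0, 0.089]
```

```bash
python3 -m pendant '[{"travel":[2,0.1,0],"twist":[0,0,0.006],"claw":-1},{"travel":[4,0.1,0],"twist":[0,0,0.014],"claw":-1},{"travel":[6,0.1,0],"twist":[0,0,0.023],"claw":-1},{"travel":[8,0.2,0],"twist":[0,0,0.033],"claw":-1},{"travel":[10,0.3,0],"twist":[0,0,0.044],"claw":-1},{"travel":[12,0.4,0],"twist":[0,0,0.058],"claw":-1},{"travel":[14,0.5,0],"twist":[0,0,0.072],"claw":-1},{"travel":[16,0.7,0],"twist":[0,0,0.089],"claw":-1}]'>/dev/null
python3 - <<'E'
from path import *
st();rows([46,48,50,52,54,56,58,60])
E
```

```text
t 10.3 p [506.3  -1.3 153.1] yaw 43.76 F [ 0.7 -0.9 -2.1] Ft [-0.1  1.1  2.1] T [-0.09  0.1  -0.03] op 12.8 ff 29.99007672071457 j [ -3. -14. 106.  -0.  88.  43.]
s 46 th 125.4 [2.0, 0.0, -0.0] [-0.0, 0.0, 0.018]
s 48 th 124.5 [4.0, 0.1, -0.0] [-0.0, 0.0, 0.038]
s 50 th 123.5 [6.0, 0.2, -0.0] [-0.0, 0.0, 0.059]
s 52 th 122.6 [7.9, 0.3, -0.0] [-0.0, 0.0, 0.082]
s 54 th 121.7 [9.9, 0.5, -0.0] [-0.0, 0.0, 0.105]
s 56 th 120.8 [11.9, 0.7, -0.0] [-0.0, 0.0, 0.13]
s 58 th 119.9 [13.9, 1.0, -0.0] [-0.0, 0.0, 0.156]
s 60 th 119.0 [15.8, 1.4, -0.0] [0.0, 0.0, 0.182]
```

```bash
python3 -m pendant '[{"travel":[2,0,0],"twist":[0,0,0.018],"claw":-1},{"travel":[4,0.1,0],"twist":[0,0,0.038],"claw":-1},{"travel":[6,0.2,0],"twist":[0,0,0.059],"claw":-1},{"travel":[7.9,0.3,0],"twist":[0,0,0.082],"claw":-1},{"travel":[9.9,0.5,0],"twist":[0,0,0.105],"claw":-1},{"travel":[11.9,0.7,0],"twist":[0,0,0.13],"claw":-1},{"travel":[13.9,1.0,0],"twist":[0,0,0.156],"claw":-1},{"travel":[15.8,1.4,0],"twist":[0,0,0.182],"claw":-1}]'>/dev/null
cat > look.py <<'E'
from path import *
import sys
def look(name):
    st();B=json.load(open("cmd.json"));p,d=eyes.read_camera("wrist");np.savez(name+".npz",p=p,d=d,pos=B["p"],R=B["R"])
    C=wcloud(d,np.array(B["p"]),B["R"]);L=(C-B["p"])@np.array(B["R"])*1e3
    m=(d>0)&(L[...,2]>8)&(L[...,2]<29)&(L[...,0]>16)&(L[...,0]<110)&(abs(L[...,1])<45);Q=L[m]
    T=(np.c_[fx_s,fy_s]-np.array(B["p"])[:2]);T=np.c_[T,np.zeros(len(T))]@np.array(B["R"])*1e3
    i=np.argsort(T[:,0])
    for a in range(16,110,6):
        k=(Q[:,0]>=a)&(Q[:,0]<a+6)
        if k.sum()>8:
            y=np.percentile(Q[k][:,1],[3,97]); print("x",a+3,k.sum(),"y",y.round(1),"mid",y.mean().round(1),"plan",np.interp(a+3,T[i,0],T[i,1]).round(1),"ztop",np.percentile(Q[k][:,2],5).round(1))
ss=np.arange(0,240,.5);B=json.load(open("cmd.json"));s_here=ss[np.argmin([np.hypot(*(np.array([fx(s),fy(s)])-B["p"][:2])) for s in ss])]
rng=np.arange(s_here-10,min(s_here+120,238),1.);fx_s=[float(fx(s)) for s in rng];fy_s=[float(fy(s)) for s in rng]
E
python3 - <<'E'
from look import *
look("w3");rows([62,64,66,68,70,72,74,76])
E
```

```text
t 11.3 p [518.7   8.6 153.1] yaw 33.29 F [-0.4  0.4 -3.5] Ft [-0.1 -0.5  3.5] T [-0.02  0.17  0.01] op 12.1 ff 29.98995155096054 j [ -2. -12. 105.  -0.  87.  55.]
x 19 143 y [-4.7  7. ] mid 1.1 plan 2.0 ztop 16.4
x 25 143 y [-2.5  9.5] mid 3.5 plan 4.2 ztop 16.6
x 31 149 y [-0.3 12.6] mid 6.1 plan 7.0 ztop 16.6
x 37 168 y [ 2.6 16.7] mid 9.6 plan 10.6 ztop 16.9
x 43 172 y [ 6.2 20.8] mid 13.5 plan 14.6 ztop 16.6
x 49 172 y [10.3 25.2] mid 17.7 plan 19.0 ztop 16.7
x 55 177 y [14.6 29.8] mid 22.2 plan 23.6 ztop 16.8
x 61 178 y [19.4 34.4] mid 26.9 plan 28.3 ztop 16.7
x 67 193 y [23.7 39.7] mid 31.7 plan 33.5 ztop 16.6
x 73 179 y [28.8 44.2] mid 36.5 plan 39.2 ztop 16.5
x 79 127 y [33.4 44.8] mid 39.1 plan 45.7 ztop 16.4
x 85 53 y [38.9 44.9] mid 41.9 plan 53.3 ztop 17.5
x 97 115 y [24.4 35.7] mid 30.0 plan 66.3 ztop 21.0
x 103 139 y [28.6 43.6] mid 36.1 plan 66.3 ztop 20.8
x 109 52 y [36.5 44.9] mid 40.7 plan 66.3 ztop 20.6
s 62 th 118.1 [2.0, -0.0, -0.0] [0.0, 0.0, 0.028]
s 64 th 117.2 [4.0, 0.1, -0.0] [0.0, 0.0, 0.056]
s 66 th 116.2 [5.9, 0.2, -0.0] [0.0, 0.0, 0.085]
s 68 th 115.3 [7.9, 0.4, -0.0] [0.0, 0.0, 0.116]
s 70 th 114.4 [9.9, 0.7, -0.1] [0.0, 0.0, 0.147]
s 72 th 113.5 [11.8, 1.0, -0.1] [0.0, 0.0, 0.178]
s 74 th 112.6 [13.8, 1.4, -0.1] [0.0, 0.0, 0.21]
s 76 th 111.7 [15.7, 1.8, -0.1] [0.0, 0.0, 0.242]
```

```bash
cat > rebin.py <<'E'
from path import *
def rebin(f,lo,hi):
    z=np.load(f);d=z["d"];C=wcloud(d,z["pos"],z["R"]);L=(C-z["pos"])@z["R"]*1e3
    m=(d>0)&(L[...,2]>8)&(L[...,2]<26)&(L[...,0]>15);v=(C[m][:,:2]-C0);r=np.hypot(*v.T)*1e3;t=np.degrees(np.arctan2(v[:,1],v[:,0]))
    for a in range(hi,lo,-4):
        k=(t>=a-2)&(t<a+2)&(r>100)&(r<140)
        if k.sum()>10:
            q=np.percentile(r[k],[4,96]);print(a,k.sum(),"w",(q[1]-q[0]).round(1),"mid",q.mean().round(1),"plan",sp(a).round(1),"ztop",np.percentile(L[m][k][:,2],5).round(1))
E
python3 -c "
from rebin import *
rebin('w3.npz',18,114)"
```

```text
114 12 w 4.2 mid 129.9 plan 125.5 ztop 17.1
110 192 w 10.8 mid 126.0 plan 125.3 ztop 16.5
106 198 w 10.7 mid 125.1 plan 124.4 ztop 16.4
102 203 w 10.9 mid 123.8 plan 123.0 ztop 16.8
98 207 w 11.0 mid 122.5 plan 121.5 ztop 16.6
94 201 w 10.9 mid 121.2 plan 120.2 ztop 16.7
90 197 w 10.6 mid 120.4 plan 119.3 ztop 16.8
86 202 w 10.9 mid 120.1 plan 118.8 ztop 16.7
82 195 w 10.5 mid 120.0 plan 118.5 ztop 16.6
78 195 w 10.8 mid 119.8 plan 118.3 ztop 16.4
74 202 w 24.1 mid 126.6 plan 118.2 ztop 16.6
70 211 w 25.0 mid 127.0 plan 118.1 ztop 16.7
66 209 w 25.2 mid 126.9 plan 118.0 ztop 16.7
62 436 w 30.9 mid 123.5 plan 117.9 ztop 9.7
58 287 w 18.7 mid 120.0 plan 117.8 ztop 12.4
54 533 w 29.4 mid 123.8 plan 117.8 ztop 11.0
50 490 w 31.9 mid 122.7 plan 117.7 ztop 8.8
46 434 w 31.3 mid 117.2 plan 117.7 ztop 8.7
42 176 w 25.3 mid 119.4 plan 117.7 ztop 8.8
38 114 w 10.4 mid 118.9 plan 117.7 ztop 16.7
34 138 w 10.3 mid 118.4 plan 117.7 ztop 16.6
30 125 w 10.4 mid 118.4 plan 117.6 ztop 16.4
26 464 w 27.5 mid 118.6 plan 117.6 ztop 8.5
22 97 w 28.8 mid 118.2 plan 117.6 ztop 8.1
```

```bash
python3 - <<'E'
s=open("path.py").read()
s=s.replace("125.3,125.6,125.3,124.2,123.0,121.5,120.1,119.2,118.9,118.7]","125.5,126.0,126.0,125.1,123.8,122.5,121.2,120.4,120.1,120.0]")
s=s.replace("Rr=np.r_[120.4,120.4,r,120+c[0]*np.cos(np.radians(b))+c[1]*np.sin(np.radians(b))]","Rr=np.r_[120.4,120.4,r,np.interp(b,[28,38,66,80],[118.3,118.9,119.5,119.9])]")
open("path.py","w").write(s)
from path import *
print(np.round(sp(A)-Rr,2))
B=json.load(open("cmd.json"));print(B["p"],pose(60))
rows([62,64,66,68,70,72,74,76]) if 0 else None
import shutil;z=np.load("w3.npz");json.dump({"p":z["pos"].tolist(),"R":z["R"].tolist()},open("cmd.json","w"))
rows([62,64,66,68,70,72,74,76])
E
```

```text
[ 0.02  0.05 -0.09 -0.18  0.09  0.14  0.11 -0.08  0.13 -0.17 -0.09 -0.11
  0.03  0.09 -0.    0.09  0.11 -0.   -0.09 -0.05 -0.04 -0.02  0.    0.02
  0.02  0.02  0.02  0.02 -0.01 -0.05 -0.03  0.04]
[0.532357711561202, 0.015932327274054782, 0.15284665903456573] (array([0.51814435, 0.00897754, 0.1528    ]), np.float64(34.426922214752764))
s 62 th 118.1 [2.0, -0.2, -0.0] [0.0, 0.0, 0.008]
s 64 th 117.2 [4.0, -0.2, -0.0] [0.0, 0.0, 0.035]
s 66 th 116.3 [6.0, -0.1, -0.0] [0.0, 0.0, 0.064]
s 68 th 115.3 [7.9, 0.1, -0.0] [0.0, 0.0, 0.093]
s 70 th 114.4 [9.9, 0.3, -0.1] [0.0, 0.0, 0.124]
s 72 th 113.5 [11.9, 0.6, -0.1] [0.0, 0.0, 0.155]
s 74 th 112.6 [13.8, 0.9, -0.1] [0.0, 0.0, 0.187]
s 76 th 111.7 [15.7, 1.3, -0.1] [0.0, 0.0, 0.219]
```

```bash
python3 -m pendant '[{"travel":[2,-0.2,0],"twist":[0,0,0.008],"claw":-1},{"travel":[4,-0.2,0],"twist":[0,0,0.035],"claw":-1},{"travel":[6,-0.1,0],"twist":[0,0,0.064],"claw":-1},{"travel":[7.9,0.1,0],"twist":[0,0,0.093],"claw":-1},{"travel":[9.9,0.3,-0.1],"twist":[0,0,0.124],"claw":-1},{"travel":[11.9,0.6,-0.1],"twist":[0,0,0.155],"claw":-1},{"travel":[13.8,0.9,-0.1],"twist":[0,0,0.187],"claw":-1},{"travel":[15.7,1.3,-0.1],"twist":[0,0,0.219],"claw":-1}]'>/dev/null
python3 - <<'E'
from path import *
st();rows([78,80,82,84,86,88,90,92])
E
```

```text
t 12.35 p [532.5  16.2 153.1] yaw 20.72 F [ 0.4  0.2 -2.9] Ft [ 0.4 -0.1  2.9] T [-0.08  0.09  0.03] op 12.2 ff 29.989761114120483 j [ -1. -10. 103.  -0.  87.  68.]
s 78 th 110.8 [2.0, 0.0, 0.0] [0.0, 0.0, 0.033]
s 80 th 109.9 [4.0, 0.1, 0.0] [0.0, 0.0, 0.065]
s 82 th 109.0 [6.0, 0.2, 0.0] [0.0, 0.0, 0.096]
s 84 th 108.1 [7.9, 0.5, 0.0] [0.0, 0.0, 0.127]
s 86 th 107.2 [9.9, 0.7, 0.0] [0.0, 0.0, 0.157]
s 88 th 106.3 [11.9, 1.1, 0.0] [0.0, 0.0, 0.186]
s 90 th 105.4 [13.8, 1.4, 0.0] [0.0, 0.0, 0.214]
s 92 th 104.5 [15.7, 1.9, 0.0] [0.0, 0.0, 0.24]
```

```bash
python3 -m pendant '[{"travel":[2,0,0],"twist":[0,0,0.033],"claw":-1},{"travel":[4,0.1,0],"twist":[0,0,0.065],"claw":-1},{"travel":[6,0.2,0],"twist":[0,0,0.096],"claw":-1},{"travel":[7.9,0.5,0],"twist":[0,0,0.127],"claw":-1},{"travel":[9.9,0.7,0],"twist":[0,0,0.157],"claw":-1},{"travel":[11.9,1.1,0],"twist":[0,0,0.186],"claw":-1},{"travel":[13.8,1.4,0],"twist":[0,0,0.214],"claw":-1},{"travel":[15.7,1.9,0],"twist":[0,0,0.24],"claw":-1}]'>/dev/null
python3 - <<'E'
from look import *
look("w4");rows([94,96,98,100,102,104,106,108])
from rebin import *
rebin('w4.npz',18,98)
E
```

```text
t 13.35 p [547.9  19.9 153.2] yaw 6.99 F [-0.  -0.3 -1.3] Ft [-0.1  0.3  1.3] T [-0.    0.16 -0.02] op 12.7 ff 29.98998910188675 j [ -1.  -8. 101.  -0.  87.  82.]
x 19 136 y [-4.3  7.3] mid 1.5 plan 1.4 ztop 16.7
x 25 138 y [-2.9  8. ] mid 2.6 plan 2.4 ztop 16.5
x 31 138 y [-2.   9.4] mid 3.7 plan 3.5 ztop 16.8
x 37 141 y [-0.7 10.7] mid 5.0 plan 4.8 ztop 16.9
x 43 146 y [ 0.8 12.1] mid 6.4 plan 6.2 ztop 16.9
x 49 148 y [ 2.2 13.9] mid 8.0 plan 7.8 ztop 16.6
x 55 155 y [ 3.6 16.2] mid 9.9 plan 9.8 ztop 16.7
x 61 156 y [ 6.1 18.3] mid 12.2 plan 12.2 ztop 16.6
x 67 204 y [-13.2  20.9] mid 3.9 plan 14.9 ztop 16.9
x 73 279 y [-11.9  24.4] mid 6.3 plan 18.0 ztop 17.0
x 79 339 y [-8.3 34.5] mid 13.1 plan 21.6 ztop 11.9
x 85 369 y [-4.7 37.3] mid 16.3 plan 25.6 ztop 9.7
x 91 440 y [-0.6 42.1] mid 20.8 plan 30.3 ztop 12.3
x 97 402 y [ 2.9 44.1] mid 23.5 plan 35.6 ztop 10.0
x 103 344 y [ 6.4 44.2] mid 25.3 plan 41.7 ztop 8.7
x 109 268 y [ 9.8 43.8] mid 26.8 plan 45.4 ztop 9.1
s 94 th 103.6 [2.0, -0.0, 0.0] [0.0, 0.0, 0.024]
s 96 th 102.7 [4.0, 0.0, 0.0] [0.0, 0.0, 0.046]
s 98 th 101.7 [6.0, 0
[... 463 characters left out ...]
 mid 120.0 plan 119.9 ztop 16.7
78 201 w 10.9 mid 119.7 plan 119.8 ztop 16.7
74 209 w 11.0 mid 119.9 plan 119.7 ztop 16.6
70 225 w 25.0 mid 127.1 plan 119.6 ztop 16.8
66 234 w 25.3 mid 126.9 plan 119.5 ztop 16.7
62 412 w 30.5 mid 123.9 plan 119.4 ztop 9.6
58 340 w 19.0 mid 120.1 plan 119.4 ztop 12.5
54 527 w 29.0 mid 124.0 plan 119.3 ztop 11.6
50 587 w 31.2 mid 123.1 plan 119.2 ztop 8.9
46 526 w 31.9 mid 117.6 plan 119.1 ztop 8.8
42 245 w 26.1 mid 119.1 plan 119.0 ztop 8.9
38 173 w 10.7 mid 119.0 plan 118.8 ztop 16.7
34 162 w 10.8 mid 118.8 plan 118.7 ztop 16.6
30 165 w 11.0 mid 118.9 plan 118.5 ztop 16.8
26 507 w 27.6 mid 119.0 plan 118.3 ztop 8.3
22 118 w 29.2 mid 118.6 plan 118.0 ztop 8.1
```

```bash
python3 -m pendant '[{"travel":[2,0,0],"twist":[0,0,0.024],"claw":-1},{"travel":[4,0,0],"twist":[0,0,0.046],"claw":-1},{"travel":[6,0.1,0],"twist":[0,0,0.067],"claw":-1},{"travel":[8,0.2,0],"twist":[0,0,0.085],"claw":-1},{"travel":[10,0.4,0],"twist":[0,0,0.101],"claw":-1},{"travel":[12,0.6,0],"twist":[0,0,0.116],"claw":-1},{"travel":[13.9,0.8,0],"twist":[0,0,0.129],"claw":-1},{"travel":[15.9,1.1,0],"twist":[0,0,0.14],"claw":-1}]'>/dev/null
python3 - <<'E'
from look import *
st();rows([110,112,114,116,118,120,122,124])
p,d=eyes.read_camera("wrist");z=np.load("w4.npz")
cv2.imwrite("pics/w5.png",cv2.resize(p[20:270,130:440],None,fx=2.4,fy=2.4,interpolation=cv2.INTER_CUBIC)[:,:,::-1])
# washer front from w4
C=wcloud(z["d"],z["pos"],z["R"]);L=(C-z["pos"])@z["R"]*1e3;v=C[...,:2]-C0;r=np.hypot(v[...,0],v[...,1])*1e3
m=(z["d"]>0)&(L[...,2]>7)&(L[...,2]<15.2)&(abs(r-119.5)<13)&(L[...,0]>30)&(L[...,0]<120)
Pm=C[m];pl=np.array([[float(fx(s)),float(fy(s))] for s in ss]);k=np.argmin(((Pm[:,None,:2]-pl)**2).sum(-1),1)
h,e=np.histogram(ss[k],bins=np.arange(140,220,2));print(list(zip(e[:-1].tolist(),h.tolist())))
m=(z["d"]>0)&(r>128)&(r<145)&(L[...,2]>8)&(L[...,2]<40)&(L[...,0]>30);Pm=C[m];k=np.argmin(((Pm[:,None,:2]-pl)**2).sum(-1),1)
for s in range(140,190,4):
    q=(ss[k]>=s)&(ss[k]<s+4)
    if q.sum()>4: print("latch s",s,q.sum(),"r",np.percentile(r[m][q],[5,95]).round(1),"z",np.percentile(L[m][q][:,2],[5,95]).round(1))
E
```

```text
t 14.4 p [563.8  20.8 153.2] yaw -0.97 F [-0.3  0.4 -1.9] Ft [-0.3 -0.4  1.9] T [ 0.04  0.16 -0.01] op 12.9 ff 29.990281462669373 j [ -0.  -6. 100.  -0.  87.  91.]
s 110 th 96.2 [2.0, -0.0, 0.0] [0.0, 0.0, 0.01]
s 112 th 95.3 [4.0, 0.0, 0.0] [0.0, 0.0, 0.019]
s 114 th 94.3 [6.0, 0.0, 0.0] [0.0, 0.0, 0.027]
s 116 th 93.4 [8.0, 0.1, 0.0] [0.0, 0.0, 0.034]
s 118 th 92.4 [10.0, 0.2, 0.0] [0.0, 0.0, 0.041]
s 120 th 91.5 [12.0, 0.3, 0.0] [0.0, 0.0, 0.048]
s 122 th 90.6 [14.0, 0.4, 0.0] [0.0, 0.0, 0.055]
s 124 th 89.6 [16.0, 0.5, 0.0] [0.0, 0.0, 0.062]
[(140, 0), (142, 0), (144, 0), (146, 0), (148, 0), (150, 0), (152, 0), (154, 0), (156, 0), (158, 0), (160, 0), (162, 0), (164, 0), (166, 0), (168, 0), (170, 0), (172, 0), (174, 0), (176, 0), (178, 2), (180, 105), (182, 58), (184, 56), (186, 52), (188, 52), (190, 57), (192, 42), (194, 36), (196, 38), (198, 30), (200, 40), (202, 127), (204, 95), (206, 86), (208, 96), (210, 91), (212, 96), (214, 88), (216, 116)]
latch s 148 8 r [141.4 144.8] z [20.8 22.9]
latch s 152 46 r [140.5 144.7] z [21.4 23.4]
latch s 156 53 r [139.7 144.7] z [20.9 23.2]
latch s 160 59 r [139.3 144.7] z [21.2 23.4]
latch s 164 63 r [139.  144.7] z [20.7 23.2]
latch s 168 63 r [138.7 144.7] z [21.  23.1]
latch s 172 63 r [138.6 144.4] z [20.9 23.5]
latch s 176 63 r [139.  144.7] z [21.  23.3]
latch s 180 104 r [128.5 144.3] z [13.8 26.1]
latch s 184 73 r [128.4 144.7] z [17.7 23.3]
latch s 188 66 r [128.5 144.6] z [17.4 23. ]
```

View pics/w5.png

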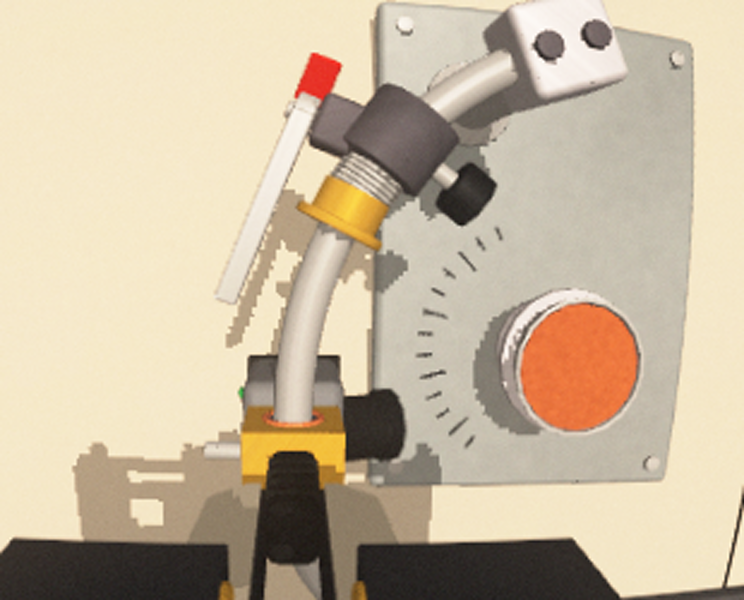

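The head is well centred on the rod. The buffer washer front is at crop (340,230), s≈180, and the latch lever starts at (228,298), s≈149. I expect the bush to meet the buffer at s≈167.

```bash
python3 -m pendant '[{"travel":[2,0,0],"twist":[0,0,0.01],"claw":-1},{"travel":[4,0,0],"twist":[0,0,0.019],"claw":-1},{"travel":[6,0,0],"twist":[0,0,0.027],"claw":-1},{"travel":[8,0.1,0],"twist":[0,0,0.034],"claw":-1},{"travel":[10,0.2,0],"twist":[0,0,0.041],"claw":-1},{"travel":[12,0.3,0],"twist":[0,0,0.048],"claw":-1},{"travel":[14,0.4,0],"twist":[0,0,0.055],"claw":-1},{"travel":[16,0.5,0],"twist":[0,0,0.062],"claw":-1}]'>/dev/null
python3 - <<'E'
from look import *
look("w6");rows([126,128,130,132,134,136,138,140])
from rebin import *
rebin('w6.npz',58,90)
E
```

```text
t 15.45 p [579.8  20.  153.2] yaw -4.51 F [-0.7 -0.3 -2. ] Ft [-0.6  0.4  2. ] T [ 0.03  0.13 -0.03] op 12.8 ff 29.990299344062805 j [-1. -4. 98. -0. 87. 94.]
x 19 130 y [-4.9  6.1] mid 0.6 plan 0.6 ztop 16.6
x 25 138 y [-4.2  7.3] mid 1.6 plan 1.3 ztop 16.7
x 31 180 y [-23.7   8.1] mid -7.8 plan 2.4 ztop 16.7
x 37 220 y [-23.5   9.4] mid -7.1 plan 3.8 ztop 17.1
x 43 239 y [-21.4  10.9] mid -5.2 plan 5.5 ztop 17.0
x 49 260 y [-19.8  20.5] mid 0.4 plan 7.5 ztop 16.7
x 55 299 y [-17.4  21.1] mid 1.9 plan 9.9 ztop 9.6
x 61 430 y [-14.7  43.2] mid 14.2 plan 12.7 ztop 12.0
x 67 497 y [-12.6  43.8] mid 15.6 plan 16.0 ztop 12.8
x 73 545 y [-10.3  43.9] mid 16.8 plan 19.7 ztop 9.7
x 79 536 y [-8.2 38.9] mid 15.4 plan 23.9 ztop 8.9
x 85 613 y [-6.1 40. ] mid 17.0 plan 28.7 ztop 8.9
x 91 536 y [-4.  41.4] mid 18.7 plan 34.3 ztop 9.1
x 97 339 y [-3.3 43.8] mid 20.2 plan 40.7 ztop 11.5
x 103 205 y [-2.6 44.6] mid 21.0 plan 44.0 ztop 17.6
x 109 31 y [-1.2 44.9] mid 21.9 plan 44.0 ztop 19.5
s 126 th 88.7 [2.0, -0.0, 0.0] [0.0, 0.0, 0.007]
s 128 th 87.7 [4.0, 0.0, 0.0] [0.0, 0.0, 0.015]
s 130 th 86.7 [6.0, 0.1, 0.0] [0.0, 0.0, 0.025]
s 132 th 85.8 [8.0, 0.1, 0.0] [0.0, 0.0, 0.035]
s 134 th 84.8 [10.0, 0.2, 0.0] [0.0, 0.0, 0.046]
s 136 th 83.9 [12.0, 0.3, 0.0] [0.0, 0.0, 0.058]
s 138 th 82.9 [14.0, 0.4, 0.0] [0.0, 0.0, 0.071]
s 140 th 82.0 [16.0, 0.6, 0.0] [0.0, 0.0, 0.084]
82 110 w 10.9 mid 119.8 plan 119.9 ztop 16.6
78 185 w 10.8 mid 119.6 plan 119.8 ztop 16.7
74 199 w 12.3 mid 120.4 plan 119.7 ztop 16.7
70 219 w 25.3 mid 126.9 plan 119.6 ztop 16.8
66 226 w 25.3 mid 126.8 plan 119.5 ztop 16.9
62 375 w 30.6 mid 123.8 plan 119.4 ztop 9.7
```

```bash
python3 -m pendant '[{"travel":[2,0,0],"twist":[0,0,0.007],"claw":-1},{"travel":[4,0,0],"twist":[0,0,0.015],"claw":-1},{"travel":[6,0.1,0],"twist":[0,0,0.025],"claw":-1},{"travel":[8,0.1,0],"twist":[0,0,0.035],"claw":-1},{"travel":[10,0.2,0],"twist":[0,0,0.046],"claw":-1},{"travel":[12,0.3,0],"twist":[0,0,0.058],"claw":-1},{"travel":[14,0.4,0],"twist":[0,0,0.071],"claw":-1},{"travel":[16,0.6,0],"twist":[0,0,0.084],"claw":-1}]'>/dev/null
python3 - <<'E'
from path import *
st();rows([142,144,146,148,149.5,151,152.5,154])
E
```

```text
t 16.5 p [595.7  18.1 153.2] yaw -9.34 F [ 0.4  0.4 -1.2] Ft [ 0.3 -0.5  1.2] T [-0.    0.17 -0.04] op 12.7 ff 29.99007761478424 j [-1. -2. 96. -0. 87. 99.]
s 142 th 81.0 [2.0, 0.0, 0.0] [0.0, 0.0, 0.014]
s 144 th 80.1 [3.9, 0.1, 0.0] [0.0, 0.0, 0.029]
s 146 th 79.1 [5.9, 0.1, 0.0] [0.0, 0.0, 0.044]
s 148 th 78.2 [7.9, 0.2, 0.0] [0.0, 0.0, 0.06]
s 149.5 th 77.4 [9.4, 0.3, 0.0] [0.0, 0.0, 0.072]
s 151 th 76.7 [10.9, 0.5, 0.0] [0.0, 0.0, 0.084]
s 152.5 th 76.0 [12.4, 0.6, 0.0] [0.0, 0.0, 0.096]
s 154 th 75.3 [13.9, 0.7, 0.0] [0.0, 0.0, 0.108]
```

```bash
python3 -m pendant '[{"travel":[2,0,0],"twist":[0,0,0.014],"claw":-1},{"travel":[3.9,0.1,0],"twist":[0,0,0.029],"claw":-1},{"travel":[5.9,0.1,0],"twist":[0,0,0.044],"claw":-1},{"travel":[7.9,0.2,0],"twist":[0,0,0.06],"claw":-1},{"travel":[9.4,0.3,0],"twist":[0,0,0.072],"claw":-1},{"travel":[10.9,0.5,0],"twist":[0,0,0.084],"claw":-1},{"travel":[12.4,0.6,0],"twist":[0,0,0.096],"claw":-1},{"travel":[13.9,0.7,0],"twist":[0,0,0.108],"claw":-1}]'>/dev/null
python3 - <<'E'
from path import *
st();rows([155.5,157,158.5,160,161,162,163,164])
E
```

```text
t 17.5 p [609.2  15.2 153.2] yaw -15.53 F [-0.3 -0.1 -2.6] Ft [-0.3  0.1  2.6] T [0.03 0.11 0.08] op 13.0 ff 29.99018132686615 j [ -1.  -1.  94.  -0.  86. 105.]
s 155.5 th 74.6 [1.5, 0.0, 0.0] [0.0, 0.0, 0.013]
s 157 th 73.8 [3.0, 0.1, 0.0] [0.0, 0.0, 0.025]
s 158.5 th 73.1 [4.5, 0.1, 0.0] [0.0, 0.0, 0.038]
s 160 th 72.4 [6.0, 0.2, 0.0] [0.0, 0.0, 0.05]
s 161 th 71.9 [7.0, 0.2, 0.0] [0.0, 0.0, 0.058]
s 162 th 71.5 [8.0, 0.3, 0.0] [0.0, 0.0, 0.067]
s 163 th 71.0 [9.0, 0.4, 0.0] [0.0, 0.0, 0.075]
s 164 th 70.5 [10.0, 0.4, 0.0] [0.0, 0.0, 0.083]
```

```bash
python3 -m pendant '[{"travel":[1.5,0,0],"twist":[0,0,0.013],"claw":-1},{"travel":[3,0.1,0],"twist":[0,0,0.025],"claw":-1},{"travel":[4.5,0.1,0],"twist":[0,0,0.038],"claw":-1},{"travel":[6,0.2,0],"twist":[0,0,0.05],"claw":-1},{"travel":[7,0.2,0],"twist":[0,0,0.058],"claw":-1},{"travel":[8,0.3,0],"twist":[0,0,0.067],"claw":-1},{"travel":[9,0.4,0],"twist":[0,0,0.075],"claw":-1},{"travel":[10,0.4,0],"twist":[0,0,0.083],"claw":-1}]'>/dev/null
python3 - <<'E'
from look import *
st();look("w7");st();rows([164.5,165,165.5,166,166.5,167,167.5,168])
z=np.load("w7.npz");L=(wcloud(z["d"],z["pos"],z["R"])-z["pos"])@z["R"]*1e3
m=(z["d"]>0)&(L[...,2]>7)&(L[...,2]<15)&(L[...,0]>13.8)&(abs(L[...,1]-2)<12)&(L[...,0]<45);print("washer front x",np.percentile(L[m][:,0],[1,5,10]),m.sum())
E
```

```text
t 18.5 p [618.7  12.1 153.3] yaw -20.27 F [-0.9 -0.  -3.5] Ft [-0.8  0.3  3.5] T [0.08 0.43 0.03] op 12.7 ff 29.990452229976654 j [ -1.   0.  93.  -0.  86. 109.]
t 18.5 p [618.7  12.1 153.3] yaw -20.27 F [-0.9 -0.  -3.5] Ft [-0.8  0.3  3.5] T [0.08 0.43 0.03] op 12.7 ff 29.990452229976654 j [ -1.   0.  93.  -0.  86. 109.]
x 19 398 y [-24.4  12.5] mid -6.0 plan 1.2 ztop 9.7
x 25 327 y [-24.4  11.2] mid -6.6 plan 2.3 ztop 12.5
x 31 364 y [-23.5  33.3] mid 4.9 plan 3.7 ztop 13.1
x 37 515 y [-23.3  36.1] mid 6.4 plan 5.5 ztop 9.4
x 43 768 y [-22.6  37.4] mid 7.4 plan 7.6 ztop 9.0
x 49 663 y [-22.3  35.4] mid 6.6 plan 10.1 ztop 8.8
x 55 473 y [-22.1  21.6] mid -0.3 plan 13.0 ztop 9.0
x 61 355 y [-22.8  21.7] mid -0.5 plan 16.4 ztop 11.4
x 67 209 y [-22.3  26.9] mid 2.3 plan 20.3 ztop 16.8
x 73 227 y [16.6 41.9] mid 29.2 plan 21.4 ztop 9.2
x 79 252 y [20.9 43.2] mid 32.1 plan 21.4 ztop 8.2
x 85 133 y [25.6 43.5] mid 34.5 plan 21.4 ztop 8.1
x 91 106 y [24.1 43.5] mid 33.8 plan 21.4 ztop 8.1
x 97 98 y [23.7 43.6] mid 33.6 plan 21.4 ztop 8.0
x 103 58 y [30.7 44.1] mid 37.4 plan 21.4 ztop 8.1
x 109 26 y [37.2 43.7] mid 40.5 plan 21.4 ztop 8.1
t 18.55 p [618.8  12.2 153.2] yaw -20.29 F [-1.5  0.2 -4.3] Ft [-1.5  0.3  4.3] T [0.12 0.37 0.06] op 12.4 ff 29.990052580833435 j [ -1.   0.  93.  -0.  86. 109.]
s 164.5 th 70.3 [0.5, 0.0, 0.0] [0.0, 0.0, 0.004]
s 165 th 70.0 [1.0, 0.0, 0.0] [0.0, 0.0, 0.009]
s 165.5 th 69.8 [1.5, 0.1, 0.0] [0.0, 0.0, 0.013]
s 166 th 69.5 [2.0, 0.1, 0.0] [0.0, 0.0, 0.017]
s 166.5 th 69.3 [2.5, 0.1, 0.0] [0.0, 0.0, 0.021]
s 167 th 69.1 [3.0, 0.1, 0.0] [0.0, 0.0, 0.025]
s 167.5 th 68.8 [3.5, 0.1, 0.0] [0.0, 0.0, 0.029]
s 168 th 68.6 [4.0, 0.1, 0.0] [0.0, 0.0, 0.033]
washer front x [15.53323061 17.0010355  17.90052273] 826
```

```bash
python3 -m pendant '[{"travel":[0.5,0,0],"twist":[0,0,0.004],"claw":-1},{"travel":[1,0,0],"twist":[0,0,0.009],"claw":-1},{"travel":[1.5,0.1,0],"twist":[0,0,0.013],"claw":-1},{"travel":[2,0.1,0],"twist":[0,0,0.017],"claw":-1},{"travel":[2.5,0.1,0],"twist":[0,0,0.021],"claw":-1},{"travel":[3,0.1,0],"twist":[0,0,0.025],"claw":-1},{"travel":[3.5,0.1,0],"twist":[0,0,0.029],"claw":-1},{"travel":[4,0.1,0],"twist":[0,0,0.033],"claw":-1}]'>/dev/null
python3 - <<'E'
from path import *
st();rows([168.4,168.8,169.2,169.6,170,170.4,170.7,171])
E
```

```text
t 19.55 p [622.4  10.8 153.2] yaw -22.14 F [-5.   2.4 -2.8] Ft [-5.5 -0.4  2.7] T [ 0.5   1.18 -0.01] op 12.6 ff 29.99177098274231 j [ -1.   1.  93.  -0.  86. 111.]
s 168.4 th 68.4 [0.4, 0.0, 0.0] [0.0, 0.0, 0.004]
s 168.8 th 68.2 [0.8, 0.0, 0.0] [0.0, 0.0, 0.007]
s 169.2 th 68.0 [1.2, 0.0, 0.0] [0.0, 0.0, 0.01]
s 169.6 th 67.8 [1.5, 0.0, 0.0] [0.0, 0.0, 0.014]
s 170 th 67.6 [1.9, 0.0, 0.0] [0.0, 0.0, 0.017]
s 170.4 th 67.4 [2.3, 0.0, 0.0] [0.0, 0.0, 0.02]
s 170.7 th 67.3 [2.6, 0.0, 0.0] [0.0, 0.0, 0.023]
s 171 th 67.1 [2.9, 0.0, 0.0] [0.0, 0.0, 0.025]
```

```bash
python3 -m pendant '[{"travel":[0.4,0,0],"twist":[0,0,0.004],"claw":-1},{"travel":[0.8,0,0],"twist":[0,0,0.007],"claw":-1},{"travel":[1.2,0,0],"twist":[0,0,0.01],"claw":-1},{"travel":[1.5,0,0],"twist":[0,0,0.014],"claw":-1},{"travel":[1.9,0,0],"twist":[0,0,0.017],"claw":-1},{"travel":[2.3,0,0],"twist":[0,0,0.02],"claw":-1},{"travel":[2.6,0,0],"twist":[0,0,0.023],"claw":-1},{"travel":[2.9,0,0],"twist":[0,0,0.025],"claw":-1}]'>/dev/null
python3 - <<'E'
from path import *
st();eyes.read_camera("top");st();rows([171.2,171.4,171.6,171.8,172,172.3,172.6,173])
E
```

```text
t 20.55 p [625.    9.7 153.4] yaw -23.57 F [-5.3  3.3 -0.9] Ft [-6.2 -0.8  0.9] T [ 0.61  1.32 -0.03] op 12.8 ff 29.995347261428833 j [ -1.   1.  92.  -0.  87. 112.]
t 20.6 p [625.1   9.7 153.4] yaw -23.58 F [-5.6  2.1 -2.2] Ft [-6.   0.3  2.2] T [0.7  1.34 0.  ] op 12.8 ff 29.99499946832657 j [ -1.   1.  92.  -0.  87. 112.]
s 171.2 th 67.0 [0.2, 0.0, 0.0] [0.0, 0.0, 0.002]
s 171.4 th 66.9 [0.4, 0.0, 0.0] [0.0, 0.0, 0.004]
s 171.6 th 66.9 [0.6, 0.0, 0.0] [0.0, 0.0, 0.005]
s 171.8 th 66.8 [0.8, 0.0, 0.0] [0.0, 0.0, 0.007]
s 172 th 66.7 [1.0, 0.0, 0.0] [0.0, 0.0, 0.009]
s 172.3 th 66.5 [1.3, 0.0, 0.0] [0.0, 0.0, 0.011]
s 172.6 th 66.4 [1.6, 0.0, 0.0] [0.0, 0.0, 0.014]
s 173 th 66.2 [2.0, 0.1, 0.0] [0.0, 0.0, 0.017]
```

```bash
python3 - <<'E'
from h import *
st();p,d=eyes.read_camera("wrist");o=robot.get_obs();np.savez("w8.npz",p=p,d=d,pos=o["eef_pos"],R=o["ee_rot"])
L=(wcloud(d,np.array(o["eef_pos"]),o["ee_rot"])-o["eef_pos"])@np.array(o["ee_rot"])*1e3
m=(d>0)&(abs(L[...,0])<25)&(abs(L[...,1])<13)
for n in("w2","w7","w8"):
    z=np.load(n+".npz");l=(wcloud(z["d"],z["pos"],z["R"])-z["pos"])@z["R"]*1e3
    for lo,hi in((4,9),(8,14),(42,60)):
        m=(z["d"]>0)&(l[...,0]<24)&(l[...,0]>-6)&(abs(l[...,1])<13)&(l[...,2]>=lo)&(l[...,2]<hi);q=l[m]
        if m.sum()>5:print(n,lo,m.sum(),"x",np.percentile(q[:,0],[50,90,97]).round(1),"z",np.median(q[:,2]).round(1))
    m=(z["d"]>0)&(l[...,0]<8)&(l[...,0]>-3)&(l[...,1]<13)&(l[...,1]>7)&(abs(l[...,2]-7)<5);q=l[m]
    if m.sum()>9:print(n,"block top z vs x slope",np.polyfit(q[:,0],q[:,2],1).round(3))
    m=(z["d"]>0)&(l[...,1]<-16)&(l[...,1]>-28)&(l[...,0]>5)&(l[...,0]<60)&(l[...,2]>5)&(l[...,2]<40);q=l[m]
    for a in range(5,60,6):
        k=(q[:,0]>=a)&(q[:,0]<a+6)
        if k.sum()>5 and n!="w2": print(n,"latch x",a+3,"z",np.percentile(q[k][:,2],[10,50]).round(1),"y",np.median(q[k][:,1]).round(1))
cv2.imwrite("pics/w8.png",cv2.resize(p[60:260,160:360],None,fx=3,fy=3,interpolation=cv2.INTER_CUBIC)[:,:,::-1])
E
```

```text
t 20.6 p [625.1   9.7 153.4] yaw -23.58 F [-5.6  2.1 -2.2] Ft [-6.   0.3  2.2] T [0.7  1.34 0.  ] op 12.8 ff 29.99499946832657 j [ -1.   1.  92.  -0.  87. 112.]
w2 4 559 x [ 7.9 12.2 12.7] z 7.0
w2 8 115 x [12.5 13.  13.3] z 10.8
w2 42 157 x [20.1 20.3 20.4] z 48.9
w2 block top z vs x slope [0.03  6.722]
w7 4 562 x [ 7.9 12.1 12.5] z 7.0
w7 8 335 x [17.2 21.5 22.9] z 11.7
w7 42 21 x [19.7 19.9 20. ] z 49.3
w7 block top z vs x slope [-0.012  6.917]
w7 latch x 8 z [17.4 18.5] y -22.3
w7 latch x 14 z [18.1 19. ] y -21.5
w7 latch x 20 z [18.9 19.5] y -22.1
w7 latch x 26 z [19.6 20.3] y -21.4
w7 latch x 32 z [19.7 20.8] y -20.9
w7 latch x 38 z [20.3 21.2] y -20.5
w7 latch x 44 z [21.1 22. ] y -20.4
w7 latch x 50 z [24.2 26.9] y -20.8
w7 latch x 56 z [27.2 28.2] y -20.0
w7 latch x 62 z [26.2 26.6] y -20.2
w8 4 529 x [ 6.6 10.6 11.2] z 7.2
w8 8 407 x [13.6 21.2 22.8] z 12.0
w8 42 16 x [17.  17.4 17.5] z 48.8
w8 block top z vs x slope [0.047 6.844]
w8 latch x 8 z [16.1 17.1] y -22.7
w8 latch x 14 z [17.2 18.1] y -22.2
w8 latch x 20 z [18.1 19. ] y -22.7
w8 latch x 26 z [19.1 20.2] y -22.4
w8 latch x 32 z [19.5 20.9] y -21.3
w8 latch x 38 z [19.8 21.7] y -21.4
w8 latch x 44 z [20.5 28.3] y -21.8
w8 latch x 50 z [28.2 29. ] y -22.4
w8 latch x 56 z [26.2 27.1] y -22.7
```

View pics/w8.png

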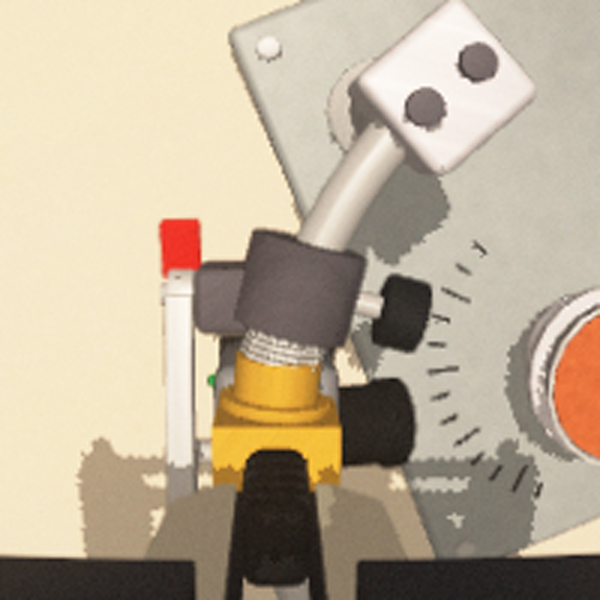

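The washer is pressed about 3 mm: the bush is touching it at (278,410) and lagging about 1.7 mm in the hand. The latch arm is still raised on the pin at (205,450). I'll push a bit further, tilting slightly to keep the head upright.

```bash
python3 -m pendant '[{"travel":[0.2,0,0],"twist":[0,0.005,0.002],"claw":-1},{"travel":[0.4,0,0],"twist":[0,0.01,0.004],"claw":-1},{"travel":[0.6,0,0],"twist":[0,0.015,0.005],"claw":-1},{"travel":[0.8,0,0],"twist":[0,0.02,0.007],"claw":-1},{"travel":[1.0,0,0],"twist":[0,0.025,0.009],"claw":-1},{"travel":[1.3,0,0],"twist":[0,0.03,0.011],"claw":-1},{"travel":[1.6,0,0],"twist":[0,0.035,0.014],"claw":-1},{"travel":[2.0,0.1,0],"twist":[0,0.04,0.017],"claw":-1}]'>/dev/null
cat > chk.py <<'E'
from h import *
def chk(n):
    st();o=robot.get_obs();p,d=eyes.read_camera("wrist");Rm=np.array(o["ee_rot"]);np.savez(n+".npz",p=p,d=d,pos=o["eef_pos"],R=Rm)
    l=(wcloud(d,np.array(o["eef_pos"]),Rm)-o["eef_pos"])@Rm*1e3
    m=(d>0)&(l[...,0]<14)&(l[...,0]>-6)&(abs(l[...,1])<13)&(l[...,2]>=4)&(l[...,2]<9);q=l[m];print("block front x",np.percentile(q[:,0],[90,97]).round(1))
    m=(d>0)&(l[...,0]<8)&(l[...,0]>-3)&(l[...,1]<13)&(l[...,1]>7)&(abs(l[...,2]-7)<5);q=l[m];print("slope",np.polyfit(q[:,0],q[:,2],1).round(3))
    m=(d>0)&(l[...,1]<-16)&(l[...,1]>-28)&(l[...,0]>5)&(l[...,0]<38)&(l[...,2]>5)&(l[...,2]<40);q=l[m]
    print("latch z",[(a+3,np.median(q[(q[:,0]>=a)&(q[:,0]<a+6)][:,2]).round(1)) for a in range(5,38,6)])
    return p
E
python3 - <<'E'
from chk import *
chk("w9")
import json
E
```

```text
t 21.65 p [626.9   8.9 153.4] yaw -24.54 F [-4.9  3.6 -1.1] Ft [-6.  -1.2  0.9] T [ 0.84  1.3  -0.02] op 12.7 ff 29.996857345104218 j [ -1.   0.  93.  -1.  84. 114.]
block front x [8.5 9.1]
slope [0.105 6.969]
latch z [(8, np.float64(17.8)), (14, np.float64(19.3)), (20, np.float64(20.5)), (26, np.float64(21.7)), (32, np.float64(22.5)), (38, np.float64(23.6))]
```

Grip torque limits the push: the head is pitching in the pads at about 6 N. The bore will stop that pitch once its clearance is used up, so I'll go on in small steps and watch the force.

```bash
python3 -m pendant '[{"travel":[0.4,0,0],"twist":[0,0,0.003],"claw":-1},{"travel":[0.8,0,0],"twist":[0,0,0.006],"claw":-1},{"travel":[1.2,0,0],"twist":[0,0,0.01],"claw":-1},{"travel":[1.5,0,0.1],"twist":[0,0,0.012],"claw":-1},{"travel":[1.9,0,0.1],"twist":[0,0,0.015],"claw":-1},{"travel":[2.3,0,0.1],"twist":[0,0,0.018],"claw":-1},{"travel":[2.6,0,0.1],"twist":[0,0,0.021],"claw":-1},{"travel":[3,0,0.1],"twist":[0,0,0.025],"claw":-1}]'>/dev/null
python3 - <<'E'
from chk import *
chk("w10")
E
```

```text
t 22.7 p [629.5   7.8 153.5] yaw -25.98 F [-5.8  3.9 -0.7] Ft [-7.  -1.   0.4] T [ 0.93  1.58 -0.05] op 12.9 ff 30.000497102737427 j [ -1.   0.  93.  -1.  84. 115.]
block front x [8.3 8.9]
slope [0.122 6.922]
latch z [(8, np.float64(19.5)), (14, np.float64(20.5)), (20, np.float64(21.5)), (26, np.float64(22.4)), (32, np.float64(23.3)), (38, np.float64(28.2))]
```

```bash
python3 -m pendant '[{"travel":[0.3,0,0],"twist":[0,0,0.002],"claw":-1},{"travel":[0.6,0,0],"twist":[0,0,0.005],"claw":-1},{"travel":[0.9,0,0],"twist":[0,0,0.008],"claw":-1},{"travel":[1.1,0,0],"twist":[0,0,0.01],"claw":-1},{"travel":[1.4,0,0.1],"twist":[0,0,0.012],"claw":-1},{"travel":[1.6,0,0.1],"twist":[0,0,0.014],"claw":-1},{"travel":[1.8,0,0.1],"twist":[0,0,0.016],"claw":-1},{"travel":[2,0,0.1],"twist":[0,0,0.017],"claw":-1}]'>/dev/null
python3 - <<'E'
from chk import *
chk("w11")
E
```

```text
t 23.75 p [631.3   7.  153.6] yaw -26.94 F [-6.6  3.7  0.2] Ft [-7.5 -0.3 -0.5] T [1.05 1.62 0.01] op 12.8 ff 29.999266862869263 j [ -1.   1.  93.  -1.  84. 116.]
block front x [7.3 7.7]
slope [0.174 7.249]
latch z [(8, np.float64(22.9)), (14, np.float64(23.0)), (20, np.float64(23.2)), (26, np.float64(23.0)), (32, np.float64(27.0)), (38, np.float64(29.9))]
```

The latch arm now lies flat, its z nearly constant along its length, so it has dropped. I'll ease back to the latched rest position and confirm.

```bash
python3 -m pendant '[{"travel":[-0.5,0,0],"twist":[0,-0.005,-0.002],"claw":-1},{"travel":[-1,0,0],"twist":[0,-0.01,-0.004],"claw":-1},{"travel":[-1.5,0,0],"twist":[0,-0.015,-0.008],"claw":-1},{"travel":[-2,0,0],"twist":[0,-0.02,-0.012],"claw":-1},{"travel":[-2.5,0,0],"twist":[0,-0.025,-0.016],"claw":-1},{"travel":[-3,0,0],"twist":[0,-0.03,-0.02],"claw":-1},{"travel":[-3.5,0,-0.1],"twist":[0,-0.035,-0.025],"claw":-1},{"travel":[-4,0,-0.1],"twist":[0,-0.04,-0.028],"claw":-1}]'>/dev/null
python3 - <<'E'
from chk import *
p=chk("w12")
cv2.imwrite("pics/w12.png",cv2.resize(p[60:260,160:360],None,fx=3,fy=3,interpolation=cv2.INTER_CUBIC)[:,:,::-1])
E
```

```text
t 24.8 p [627.9   8.2 153.3] yaw -25.33 F [ 1.2 -0.8  1.7] Ft [ 1.4  0.2 -1.7] T [-0.2  -0.26 -0.24] op 12.6 ff 30.009345710277557 j [ -2.   2.  92.   0.  86. 114.]
block front x [10.  10.8]
slope [0.057 7.024]
latch z [(8, np.float64(22.0)), (14, np.float64(22.5)), (20, np.float64(22.3)), (26, np.float64(22.2)), (32, np.float64(21.9)), (38, np.float64(25.6))]
```

View pics/w12.png

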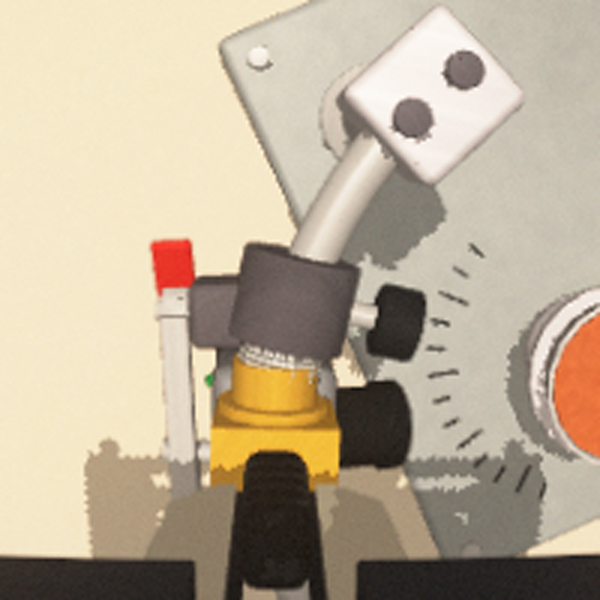

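The latch arm lies level at (178,400) over the pin, and pulling back meets resistance, so the head is latched. Now release and retreat upward.

```bash
python3 -m pendant '[{"travel":[0,0,0],"twist":[0,0,0],"claw":-0.7},{"travel":[0,0,0],"twist":[0,0,0],"claw":-0.5},{"travel":[0,0,0],"twist":[0,0,0],"claw":-0.3},{"travel":[0,0,0],"twist":[0,0,0],"claw":-0.2},{"travel":[0,0,0],"twist":[0,0,0],"claw":-0.2},{"travel":[0,0,0],"twist":[0,0,0],"claw":-0.2},{"travel":[0,0,-5],"twist":[0,0,0],"claw":-0.2},{"travel":[0,0,-15],"twist":[0,0,0],"claw":-0.2}]'>/dev/null
python3 -m pendant '[{"travel":[0,0,-10],"twist":[0,0,0],"claw":-0.2},{"travel":[0,0,-20],"twist":[0,0,0],"claw":-0.2},{"travel":[0,0,-35],"twist":[0,0,0],"claw":-0.2},{"travel":[0,0,-50],"twist":[0,0,0],"claw":-0.2},{"travel":[0,0,-65],"twist":[0,0,0],"claw":-0.2},{"travel":[0,0,-80],"twist":[0,0,0],"claw":-0.2},{"travel":[0,0,-90],"twist":[0,0,0],"claw":-0.2},{"travel":[0,0,-90],"twist":[0,0,0],"claw":-0.2}]'>/dev/null
python3 - <<'E'
from h import *
st();o=robot.get_obs();p,d=eyes.read_camera("wrist")
s,_=eyes.read_camera("scene")
a=cv2.resize(p[60:320,150:350],(400,520),interpolation=cv2.INTER_CUBIC);b=cv2.resize(s[150:270,230:320],(390,520),interpolation=cv2.INTER_CUBIC)
cv2.imwrite("pics/fin.png",np.hstack([a,b])[:,:,::-1])
E
```

```text
t 26.85 p [627.9   8.3 259. ] yaw -25.33 F [-0.  -1.1 -0.4] Ft [0.4 1.  0.4] T [ 0.    0.16 -0.01] op 37.0 ff 0.0 j [ -2.   0.  84.   0.  96. 114.]
```

View pics/fin.png

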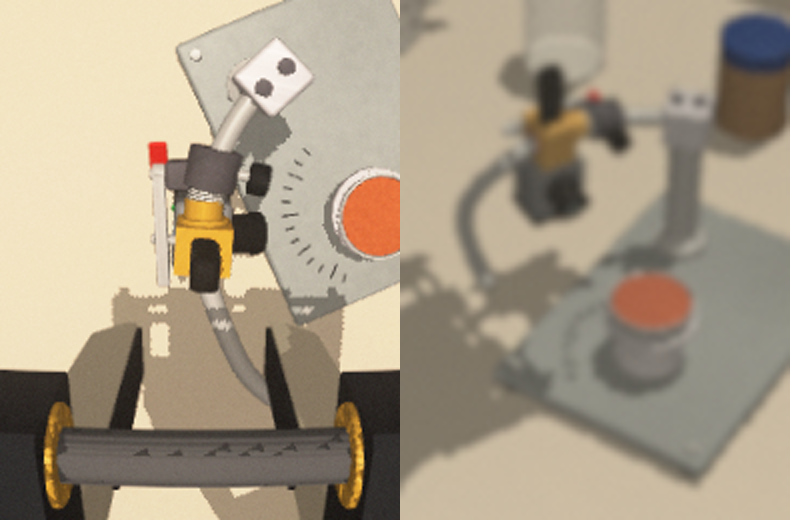

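The head hangs upright on the rod against the washer, with the pin at (153,240) under the latch arm and the fingers clear. One numeric check of the latch and washer before handing in.

```bash
python3 - <<'E'
from path import *
o=robot.get_obs();p,d=eyes.read_camera("wrist");C=wcloud(d,np.array(o["eef_pos"]),o["ee_rot"]);v=C[...,:2]-C0;r=np.hypot(v[...,0],v[...,1])*1e3
ss=np.arange(130,225,.5);pl=np.array([[float(fx(s)),float(fy(s))] for s in ss])
def S_(m): return ss[np.argmin(((C[m][:,None,:2]-pl)**2).sum(-1),1)]
m=(d>0)&(r>136)&(r<146)&(C[...,2]>.11)&(C[...,2]<.15);s=S_(m);z=C[m][:,2]*1e3
print("latch",[(a,int(((s>=a)&(s<a+5)).sum()),np.median(z[(s>=a)&(s<a+5)]).round(1)) for a in range(145,195,5)])
m=(d>0)&(abs(r-119.5)<13)&(C[...,2]>.143)&(C[...,2]<.1485);s=S_(m);print("block-top s",np.percentile(s,[2,50,98]),m.sum())
m=(d>0)&(r>126)&(r<131)&(C[...,2]>.143)&(C[...,2]<.149);q=C[m];s=S_(m);print("block top z outer",np.median(q[:,2]),np.polyfit(s,q[:,2]*1e3,1).round(3))
m=(d>0)&(r>109)&(r<113)&(C[...,2]>.143)&(C[...,2]<.149);q=C[m];print("inner",np.median(q[:,2]))
m=(d>0)&(abs(r-119.5)<14)&(C[...,2]>.155)&(C[...,2]<.2);print("stem top",C[m][:,2].max(),np.hypot(*(C[m][C[m][:,2]>.184][:,:2].mean(0)-C0)),np.median(S_(m)))
E
```

```text
latch [(145, 0, np.float64(nan)), (150, 19, np.float64(130.8)), (155, 39, np.float64(131.2)), (160, 41, np.float64(130.9)), (165, 42, np.float64(131.1)), (170, 49, np.float64(130.8)), (175, 37, np.float64(131.3)), (180, 35, np.float64(131.1)), (185, 32, np.float64(131.3)), (190, 30, np.float64(131.1))]
block-top s [160.  224.5 224.5] 1289
block top z outer 0.14570199741454704 [-1.00000e-03  1.45812e+02]
inner 0.14543729997821025
stem top 0.19040517516920397 0.11808577851878956 174.5
  return _methods._mean(a, axis=axis, dtype=dtype,
  ret = ret.dtype.type(ret / rcount)
```

Latch dead level (0 rad) and head level and upright: handing in.

```bash
python3 -c "
from rig import robot
print(robot.hand_in())"
```

```text
the job is handed in; nothing more can be done
None
```

The sensor head is back on the guide rod, latched behind its catch pin, upright and released, and the job was handed in at about 27 s; wrist force while threading stayed under about 8 N, and the gripper never touched the other bench items.

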